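# Change the dispenser's battery and clear the bench

## Task

The seasoning dispenser's battery is flat: press the red catch so that the red-topped pack pops out, slide it out of the dovetail dock and stand it upright in the middle of the white charging pad, then slide the green-topped charged pack fully home in the dock until the catch clicks up behind it. Also clear the loose parts off the bench: every amber tube into the yellow tray and every blue valve unit into the blue tray. Leave the bowl, mug and screwdriver alone.

Things in the scene. Friction and masses are not known exactly. Their poses are not given: they have to be found in the camera images.
- dock: battery dock, 250 mm (own x) x 116 mm, fixed. Dovetail rail along its x: packs slide in along +x, out along -x. Origin on the bench under the origin of a home pack (home pack: x 0 +-3 mm, y 0, z +12 mm here, x axes parallel either way round; end stop at x +4 mm). Rail x -45 to +48, lip tops 27 mm up; play 2 mm each side, 1.5 mm up. Grey drive unit 58 mm tall beyond x +49
- apron (a point): point on the dock's open apron (dock x -119 mm, y 0), where a pack can stand before it slides in or after it is pulled out; axes as the dock's. Apron: flat black floor 116 mm wide, from dock x -69 (flared rail mouth) to -165 mm, 12 mm above the bench, level with the rail's floor
- catch (a joint): sprung catch, m pressed down: 0 up, 0.009 fully down (2 N to start, 4.5 N full). Its yellow ramped tooth stands 6 mm up from the floor at dock x -46 to -67: an entering foot plate pushes it down, it snaps up behind a home pack. Pressed 7 mm or more it frees the pack, which is pushed out about 25 mm and stays there over the lowered tooth (catch about 0.006)
- catch_pad (a point): centre of the top face of the red press pad of the catch, 34 x 30 mm, 30 mm above the bench when up, beside the rail's mouth (dock x -55, y +75 mm); press it straight down 8 mm; it springs back up when let go
- ejector (a joint): the sprung ejector pin at the rail's inner end, m it has come out towards the mouth: about 0.004 to 0.006 with a pack home, 0.029 when free; pushes with 5 to 8 N
- flat: the flat battery pack, 90 (own x) x 68 (own y) x 65 mm tall, 0.26 kg. Origin: centre of its underside. Black foot plate 90 x 68 up to 6 mm, neck 52 wide up to 14 mm, grey body 84 x 48 up to 64 mm: grip that across its 48 mm width. Same either way round. Red top and band. Starts home and latched in the dock
- charged: the charged battery pack, 90 (own x) x 68 (own y) x 65 mm tall, 0.26 kg. Origin: centre of its underside. Black foot plate 90 x 68 up to 6 mm, neck 52 wide up to 14 mm, grey body 84 x 48 up to 64 mm: grip that across its 48 mm width. Same either way round. Green top and band. Starts standing upright on the bench
- charger: white charging pad, 104 (own x) x 90 (own y) x 8 mm plate with a black square on top; origin: centre of its underside. Fixed to the bench.
- tube_tray: yellow open tray for tubes, 170 (own x) x 200 (own y) mm outside, 35 mm tall, walls and floor 5 mm; origin: centre of its underside. Fixed to the bench.
- valve_tray: blue open tray for valve units, same size as the yellow one; origin: centre of its underside. Fixed to the bench.
- bowl: loose steel mixing bowl, 140 mm across, 60 mm tall, bystander; origin: centre of underside
- mug: loose white mug, 80 mm across, 90 mm tall, bystander; origin: centre of underside
- driver: loose screwdriver, 180 mm long, bystander; origin at its middle, underside
- tube1: empty amber dispenser tube, 36 mm diameter, 100 mm long (own x), lying level, with a white square end plate 46 x 46 x 6 mm at each end that stops it rolling; origin under its middle on the bench, tube axis 23 mm up; grip the tube across its diameter at mid-length. May be absent
- tube2: empty amber dispenser tube, 36 mm diameter, 100 mm long (own x), lying level, with a white square end plate 46 x 46 x 6 mm at each end that stops it rolling; origin under its middle on the bench, tube axis 23 mm up; grip the tube across its diameter at mid-length. May be absent
- tube3: empty amber dispenser tube, 36 mm diameter, 100 mm long (own x), lying level, with a white square end plate 46 x 46 x 6 mm at each end that stops it rolling; origin under its middle on the bench, tube axis 23 mm up; grip the tube across its diameter at mid-length. May be absent
- valve1: blue valve unit, block 66 (own x) x 34 (own y) x 30 mm tall with a white motor housing 40 x 22 mm on top, 44 mm tall in all; origin: centre of its underside. Grip the block across its 34 mm width. May be absent
- valve2: blue valve unit, block 66 (own x) x 34 (own y) x 30 mm tall with a white motor housing 40 x 22 mm on top, 44 mm tall in all; origin: centre of its underside. Grip the block across its 34 mm width. May be absent

How it is judged:
On the way, in this order (a step that is already met when the one before it is completed fails the run):
1. the catch has been pressed and the flat pack has popped out along the rail (x of flat in the frame of dock between -0.09 and -0.012 m and y of flat in the frame of dock between -0.01 and 0.01 m and z of flat in the frame of dock between 0.006 and 0.018 m), for 0.1 s.
2. the charged pack is fully home in the dock with the catch up behind it (x of charged in the frame of dock between -0.004 and 0.005 m and y of charged in the frame of dock between -0.006 and 0.006 m and z of charged in the frame of dock between 0.006 and 0.018 m and value of joint catch below 0.002 m), for 0.3 s.
At the end, for the whole second after the job is handed in: The charged pack is home in the dock (4 mm along the rail), catch up (under 2 mm down); the flat pack stands upright on the charging pad, within 30 mm of its centre each way; every tube present is in the yellow tray, every valve unit in the blue tray; all at rest (all of step 2 and x of flat in the frame of charger between -0.03 and 0.03 m and y of flat in the frame of charger between -0.03 and 0.03 m and z of flat in the frame of charger between 0.004 and 0.014 m and angle between flat's own z axis and vertical below 0.15 rad and x of tube1 in the frame of tube_tray between -0.085 and 0.085 m and y of tube1 in the frame of tube_tray between -0.1 and 0.1 m and z of tube1 in the frame of tube_tray between -0.005 and 0.09 m and linear speed of each of tube1, tube2, tube3, valve1, valve2, flat, charged below 0.03 m/s and x of tube2 in the frame of tube_tray between -0.085 and 0.085 m and y of tube2 in the frame of tube_tray between -0.1 and 0.1 m and z of tube2 in the frame of tube_tray between -0.005 and 0.09 m and x of tube3 in the frame of tube_tray between -0.085 and 0.085 m and y of tube3 in the frame of tube_tray between -0.1 and 0.1 m and z of tube3 in the frame of tube_tray between -0.005 and 0.09 m and x of valve1 in the frame of valve_tray between -0.085 and 0.085 m and y of valve1 in the frame of valve_tray between -0.1 and 0.1 m and z of valve1 in the frame of valve_tray between -0.005 and 0.09 m and x of valve2 in the frame of valve_tray between -0.085 and 0.085 m and y of valve2 in the frame of valve_tray between -0.1 and 0.1 m and z of valve2 in the frame of valve_tray between -0.005 and 0.09 m); the robot touches nothing.
It fails at once if the bowl, mug or screwdriver is moved more than 3 cm (distance of any of bowl, mug, driver from where it was at the start of the episode above 0.03 m).
Of tube1, tube2, tube3, valve1, valve2 only 3 to 5 are there at a start; the rules pass over those that are not, and their reading is None.
At some moment in a run one of tube1, tube2, tube3, valve1, valve2 may be knocked a few centimetres aside while the robot is not near it.
Once in a run the grip may slacken for a moment while it holds something.
It also fails if it takes over 210 s, if anything falls off the work surface, if the arm or the gripper's body presses on something with over 40 N, if the wrist force passes 120 N, or if a joint passes its speed limit or range.

## Robot

A 6-joint arm with a two-finger parallel gripper is mounted at the origin on the work surface. World frame = base frame: x ahead of the robot, y to its left, z up, the work surface at z = 0. Lengths are in m, angles in rad, forces in N, time in s.
With the tool pointing down it reaches from about 0.375 to 0.9 m from the base axis. Payload 3.1 kg.
Tool frame: the origin (TCP) lies midway between the tips of the shut fingers; the grasp point (between the pads) lies 19 mm behind it; x points along the fingers, y is the direction in which the jaws open and shut, and the axes are right-handed (so a half turn about x gives the same grasp; the last joint's range is limited). The gripper opens to 85 mm and grips with 20 to 120 N. Pads are 22 mm wide; open, the fingers measure 114 mm over their backs; the gripper's body (76 mm by 85 mm) begins 54 mm behind the grasp point. The pads swing forward as they close: fully open they stand 13 mm farther back than shut.
Start: joints at [-1.29, 0.527, 1.433, -0, 1.181, -0.178], TCP at [0.277, -0.56, 0.231] pointing down, gripper open.
Joint ranges: [-3.08, 3.08], [-0.75, 2.2], [0.22, 2.44], [-1.43, 4.57], [0, 2.65], [-2.85, 2.85]. Speed limits (rad/s): [2.79, 2.79, 3.14, 3.14, 3.14, 3.14].

## Interface

Orientations are given as a unit quaternion [x, y, z, w].
In Python, from plant import state, get_image, job_done gives the robot as it stands.
- The arm moves only by the shell command python3 -m pendant 'ROWS' [OPENING] [FORCE]. ROWS is JSON, a list of rows, each a list of 4 numbers: the shift along the tool's x, y, z in m, then the turn about the tool's x in rad. A call has 1 to 10 rows; each row is the pose to reach, as a shift and turn from the pose commanded when the call began, along the tool's axes at that moment; what a row does not reach only later rows make up. A row lasts 1/8 s, in which the tool goes at most 62.5 mm and 10.7 degrees, less where a joint would pass 70% of its speed; a pose out of reach is approached as far as the arm can. A call with a gripper value outside its range is refused whole. OPENING is the closure, from 0 (fully open) to 1 (shut), set as the call begins (- or left out, the last holds). The fingers move at their own pace and stop on an object; FORCE is the grip in N (left out, the last holds). Time passes only in rows, so rows that repeat a pose let the fingers close. It gives the time, the measured TCP pose, the force and the opening at its end, in the units of the state.
- state(): the state, without advancing time (a new reading comes with each control period).
- get_image(name): name is "scene" or "top"; returns a dict with "img" (420x560x3 uint8, red, green, blue), "fovy" (degrees; the focal length in pixels is half the picture's height over the tangent of half this angle, whatever the lens; pixels are square), "cx", "cy" (the principal point, pixels), "extrinsics" (4x4, takes a point from world to camera coordinates). Camera axes: x right, y up, looking along -z (the intrinsics and any distortion apply to the point x, -y, -z); pixel columns grow to the right and rows downward; lengths in m; the calibration is good to about 2 mm. A picture is of the moment at which its call begins. There is no depth.
- job_done(): hands the job in, once; it reports no verdict.
The state is a dict: "t": time; "joint_pos": joint angles; "joint_velocities": joint speeds; "joint_torque": joint torques, N m; "tool_pos": TCP position; "tcp_rot": TCP orientation; "ft_force": force on the tool from outside, world axes, zero at the start; "wrist_torque": the same for the moment, N m; "finger_gap": finger opening in m.
Only numpy, scipy, OpenCV 4.12 (cv2) and the standard library are available. Lean on these libraries where they do the work, as an engineer would, in place of code of your own. Each camera call takes 0.05 s, during which the arm holds its last target.

## Working session

There is one attempt and no reset: what is moved stays moved. The work goes in short steps, Python scripts to look and compute and a shell command to move; the robot and the scene stay as the last step left them, time stands still between calls to the robot, and variables do not carry over. Pictures are saved under pics/ and viewed, and the job is handed in when it is done.

```bash
ls; mkdir -p pics
cat > h.py <<'E'
import numpy as np, cv2
from plant import state, get_image, job_done
def save(name,fn):
    d=get_image(name); cv2.imwrite('pics/'+fn,d['img'][:,:,::-1]); 
    np.savez('pics/'+fn[:-4]+'.npz',**{k:np.array(v) for k,v in d.items()})
    return d
def K(d):
    f=210/np.tan(np.radians(float(d['fovy']))/2); return f,float(d['cx']),float(d['cy'])
E
python3 - <<'E'
from h import *
for n in('scene','top'):
    d=save(n,n+'0.png'); print(n,{k:v for k,v in d.items() if k!='img'})
print(state())
E
```

```text
pics
scene {'fovy': 42.045966361467386, 'cx': 274.67455281672363, 'cy': 208.6801769575613, 'extrinsics': array([[ 0.11063872,  0.99384598, -0.00540818, -0.0448756 ],
       [-0.6351658 ,  0.07489229,  0.76873633,  0.3301448 ],
       [ 0.76441054, -0.08161691,  0.63954297, -1.85524987],
       [ 0.        ,  0.        ,  0.        ,  1.        ]])}
top {'fovy': 57.42255720349809, 'cx': 283.499271894582, 'cy': 212.23891609931155, 'extrinsics': array([[ 1.19015014e-02, -9.99928881e-01, -7.66406519e-04,
        -5.87895963e-03],
       [ 9.82371837e-01,  1.15495249e-02,  1.86580230e-01,
        -5.94800343e-01],
       [-1.86558109e-01, -2.97348105e-03,  9.82439428e-01,
        -8.73780153e-01],
       [ 0.00000000e+00,  0.00000000e+00,  0.00000000e+00,
         1.00000000e+00]])}
{'t': 0.1, 'joint_pos': array([-1.28951899e+00,  5.28369796e-01,  1.43379207e+00, -4.08290595e-05,
        1.18140643e+00, -1.78486430e-01]), 'joint_velocities': array([ 0.00237152, -0.00224098, -0.00686314, -0.00079919, -0.00054355,
        0.00092477]), 'joint_torque': array([-3.21792231e-04, -4.43304920e+01, -1.78586626e+01, -3.29208524e-04,
        3.87728724e-03,  8.15592330e-06]), 'tool_pos': array([ 0.27717401, -0.55944611,  0.23042788]), 'tcp_rot': array([-0.68845434, -0.16182529,  0.68855277, -0.16043152]), 'ft_force': array([-0.46058452, -0.14620913, -0.15534114]), 'wrist_torque': array([ 0.04570886, -0.02833729,  0.0275796 ]), 'finger_gap': 0.08560188897124327}
```

View pics/scene0.png

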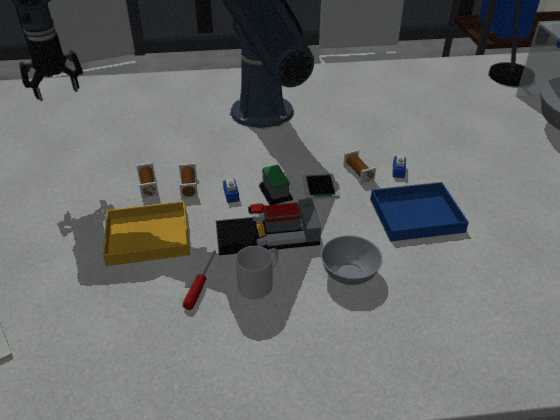

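View pics/top0.png

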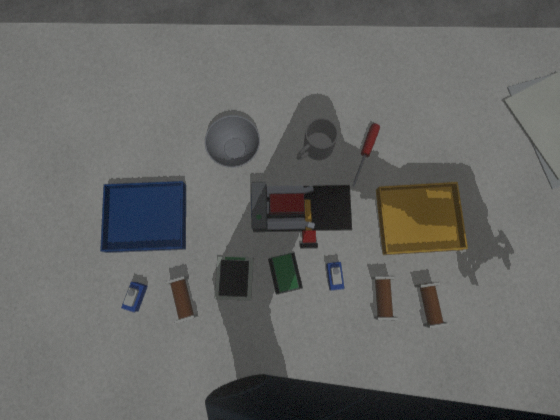

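```bash
cat >> h.py <<'E'
def ray(d,u,v):
    f,cx,cy=K(d); E=np.array(d['extrinsics']); R,t=E[:3,:3],E[:3,3]
    c=-R.T@t; w=R.T@np.array([(u-cx)/f,-(v-cy)/f,-1.0]); return c,w
def at(d,u,v,z):
    c,w=ray(d,u,v); return c+w*(z-c[2])/w[2]
def proj(d,p):
    f,cx,cy=K(d); E=np.array(d['extrinsics']); q=E[:3,:3]@np.asarray(p,float)+E[:3,3]
    return np.array([cx+f*q[0]/-q[2],cy-f*q[1]/-q[2]])
def two(d1,p1,d2,p2):
    c1,w1=ray(d1,*p1);c2,w2=ray(d2,*p2)
    s=np.linalg.lstsq(np.c_[w1,-w2],c2-c1,rcond=None)[0]
    a,b=c1+s[0]*w1,c2+s[1]*w2
    return (a+b)/2,np.linalg.norm(a-b)
MASK=dict(red=lambda h,s,v:((h<8)|(h>172))&(s>150)&(v>50),green=lambda h,s,v:(h>45)&(h<85)&(s>80)&(v>25),
 blue=lambda h,s,v:(h>100)&(h<130)&(s>140)&(v>40),yellow=lambda h,s,v:(h>=18)&(h<32)&(s>140)&(v>60),
 amber=lambda h,s,v:(h>=4)&(h<18)&(s>110)&(v>40))
def blobs(d,col,amin=12):
    hsv=cv2.cvtColor(np.ascontiguousarray(d['img']),cv2.COLOR_RGB2HSV).astype(int)
    m=MASK[col](*cv2.split(hsv.astype(np.int32))).astype(np.uint8)
    n,l,st,c=cv2.connectedComponentsWithStats(m)
    out=[]
    for i in range(1,n):
        if st[i,4]>=amin:
            cn=cv2.findContours((l==i).astype(np.uint8),0,2)[0][0]
            out.append((st[i,4],c[i],cv2.minAreaRect(cn),cn))
    return sorted(out,key=lambda o:-o[0])
E
python3 - <<'E'
from h import *
np.set_printoptions(precision=3,suppress=True)
for n in('top','scene'):
    d=dict(np.load(f'pics/{n}0.npz'))
    for col in MASK:
        for a,c,r,cn in blobs(d,col): print(n,col,a,c.round(1),'rect',np.round(r[0],1),np.round(r[1],1),round(r[2],1))
d=dict(np.load('pics/top0.npz'));I=d['img'][:,:,::-1]
cv2.imwrite('pics/dockz.png',cv2.resize(I[170:310,200:360],None,fx=5,fy=4.2,interpolation=2)[:590])
cv2.imwrite('pics/topL.png',cv2.resize(I[160:330,90:230],None,fx=3.5,fy=3.5,interpolation=2))
E
```

```text
top red 217 [290.1 203.1] rect [290. 203.] [16. 26.] 90.0
top red 126 [308.8 236. ] rect [309.  235.5] [11. 12.] 90.0
top red 105 [371.1 140.4] rect [370.9 139.4] [ 5.8 28.2] 21.8
top red 18 [300.6 196.6] rect [300.5 196.5] [5. 3.] 90.0
top red 13 [273.5 197.5] rect [273.2 197.6] [3.6 5.4] 26.6
top green 620 [285.  272.5] rect [285.  272.5] [34.2 18.7] 77.0
top green 12 [258.5 216.4] rect [258.5 216.5] [3. 3.] 90.0
top blue 4363 [142.2 213.3] rect [142. 216.] [68. 80.] 90.0
top blue 122 [134.9 296.7] rect [133.  296.4] [13.2 27.6] 20.6
top blue 73 [332.7 279.1] rect [334.8 275.4] [25.8 12. ] 82.4
top yellow 4716 [419.5 219.6] rect [422.7 218. ] [67.5 82.7] 85.4
top yellow 106 [307.5 210.2] rect [307.5 210. ] [20.3  5.9] 86.2
top yellow 16 [458.8 201. ] rect [458.8 201.5] [11.2  1.4] 81.9
top amber 292 [433.3 304.5] rect [433.3 304.7] [36.4 12. ] 71.6
top amber 276 [180.5 297.7] rect [181.5 298.4] [34.6 12.3] 74.6
top amber 223 [386.  296.6] rect [385.7 297.4] [35.4  8.7] 84.8
top amber 13 [307.4 229.7] rect [307.  229.5] [1. 8.] 90.0
scene red 367 [281.4 209.5] rect [281.5 209.3] [11
[... 657 characters left out ...]
lue 146 [398.6 170.3] rect [399.3 167.2] [12.  19.7] 4.4
scene blue 122 [482.7   9.9] rect [482.4  10.5] [ 5.6 22.6] 12.5
scene blue 20 [557.8  43.9] rect [557.5  44. ] [6. 3.] 90.0
scene yellow 4443 [146.2 233.2] rect [144.1 233.1] [55.2 86.7] 83.5
scene yellow 93 [260.  228.4] rect [260. 228.] [15.6  6.2] 74.7
scene amber 221 [355.8 162.8] rect [356. 163.] [21.2 11.3] 45.0
scene amber 191 [187.4 174.7] rect [187.3 174.2] [16.6 12.1] 84.3
scene amber 190 [145.9 174.4] rect [145.7 174. ] [16.3 12.4] 78.7
scene amber 71 [188.5 190.9] rect [188.5 191. ] [ 8. 11.] 90.0
scene amber 60 [474.3  33.6] rect [474.8  33.3] [14.1  4.9] 45.0
scene amber 15 [489.1  41.8] rect [489.9  41.6] [4.9 4.1] 14.0
```

View pics/dockz.png

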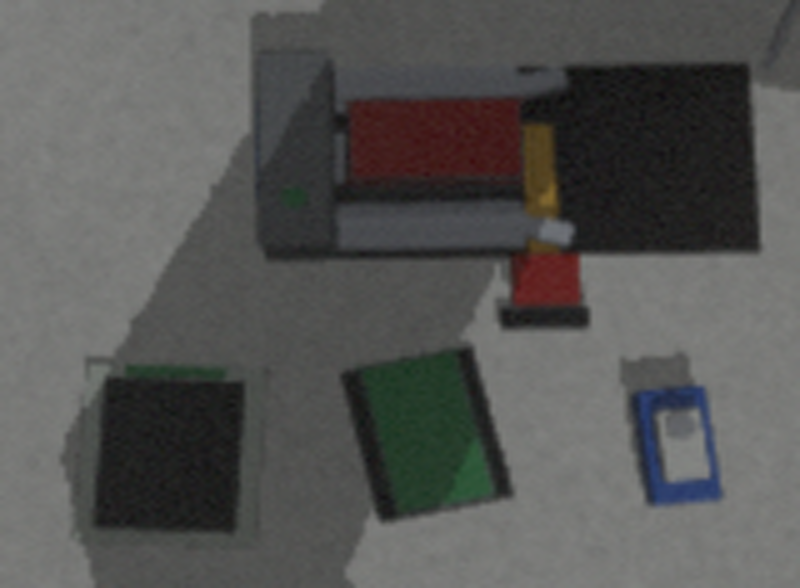

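Run:
```python
from h import *
np.set_printoptions(precision=4,suppress=True)
d=dict(np.load('pics/top0.npz')); s=dict(np.load('pics/scene0.npz'))
def z(u,v,h): return at(d,200+u/5-.4,170+v/4.2-.4,h)
print('apron end',z(748,64,.012),z(760,250,.012))
q=[z(*p,.077) for p in((348,98),(520,98),(522,180),(350,180))];print('flat',np.mean(q,0));print(np.array(q))
q=[z(*p,.065) for p in((360,365),(458,350),(495,497),(402,515))];print('charged',np.mean(q,0));print(np.array(q))
q=[z(*p,.008) for p in((85,358),(268,365),(258,545),(75,542))];print('charger',np.mean(q,0));print(np.array(q))
q=[z(*p,.030) for p in((514,252),(578,252),(580,305),(514,305))];print('catchpad',np.mean(q,0));print(np.array(q))
q=[z(*p,.030) for p in((634,393),(704,386),(720,498),(648,505))];print('valveR',np.mean(q,0));print(np.array(q))
for n,a,b in(('flattop',(290,203.1),(281.4,209.5)),('pad',(308.8,236),(257,208.2)),('green',(285,272.5),(275.3,176.6))): print(n,two(d,a,s,b))
for a,c,r,cn in blobs(d,'amber')[:3]:
    b=cv2.boxPoints(r); 
    L=np.array([at(d,*p,.03) for p in b]); print('tube',at(d,*r[0],.035)[:2], L[:,:2].tolist())
for a,c,r,cn in blobs(d,'blue')[:3]:
    print('blue',at(d,*r[0],.03)[:2], np.array([at(d,*p,.03)[:2] for p in cv2.boxPoints(r)]).tolist())
a,c,r,cn=blobs(d,'yellow')[0];print('yel',at(d,*r[0],.03)[:2], np.array([at(d,*p,.035)[:2] for p in cv2.boxPoints(r)]).tolist())
print('bowl',at(d,233,140,.06),'mug',at(d,321,138,.09),'drv',at(d,371,139,.015),at(d,356,188,.01))
print(proj(d,state()['tool_pos']),proj(s,state()['tool_pos']))
```

```text
apron end [ 0.677  -0.1671  0.012 ] [ 0.5619 -0.1709  0.012 ]
flat [ 0.6142 -0.006   0.077 ]
[[ 0.6374  0.0359  0.077 ]
 [ 0.6384 -0.0464  0.077 ]
 [ 0.5909 -0.0475  0.077 ]
 [ 0.5899  0.034   0.077 ]]
charged [ 0.4508 -0.0048  0.065 ]
[[ 0.4869  0.0278  0.065 ]
 [ 0.4958 -0.0182  0.065 ]
 [ 0.4152 -0.0359  0.065 ]
 [ 0.405   0.007   0.065 ]]
charger [0.4392 0.122  0.008 ]
[[0.4936 0.1673 0.008 ]
 [0.4905 0.0756 0.008 ]
 [0.386  0.0778 0.008 ]
 [0.3867 0.1674 0.008 ]]
catchpad [ 0.5412 -0.0621  0.03  ]
[[ 0.5566 -0.046   0.03  ]
 [ 0.557  -0.0777  0.03  ]
 [ 0.5257 -0.0785  0.03  ]
 [ 0.5253 -0.0461  0.03  ]]
valveR [ 0.4453 -0.1249  0.03  ]
[[ 0.4749 -0.1046  0.03  ]
 [ 0.4793 -0.1387  0.03  ]
 [ 0.4157 -0.1454  0.03  ]
 [ 0.4114 -0.1108  0.03  ]]
flattop (array([ 0.6138, -0.0102,  0.076 ]), np.float64(0.007915785965327897))
pad (array([ 0.5415, -0.0617,  0.0256]), np.float64(0.000912420305095184))
green (array([ 0.4505, -0.0035,  0.0558]), np.float64(0.001098758031887474))
tube [ 0.3797 -0.3565] [[0.41505899357960563, -0.3331255954853885], [0.42435525568066673, -0.36103973425416364
[... 718 characters left out ...]
38332221040290615], [0.4262837587899882, 0.36540973728415305], [0.41564658261342946, 0.3346512416256275], [0.3550317849132844, 0.35289909626278604]]
blue [ 0.4458 -0.1246] [[0.47439783624432197, -0.10635322039787282], [0.47858343714543217, -0.13540138086276157], [0.41749088722462235, -0.14268491181261342], [0.4134013753217606, -0.11398658412106648]]
yel [ 0.5893 -0.345 ] [[0.664450952200622, -0.23733264631476703], [0.683994741606641, -0.44539458890984907], [0.5146023798278937, -0.4458697511578304], [0.49620996312235677, -0.24459480572036546]]
bowl [0.7767 0.1298 0.06  ] mug [ 0.7726 -0.0876  0.09  ] drv [ 0.8013 -0.2264  0.015 ] [ 0.6693 -0.1848  0.01  ]
[589.4963 369.4459] [59.3792 99.6747]
```

View pics/topL.png

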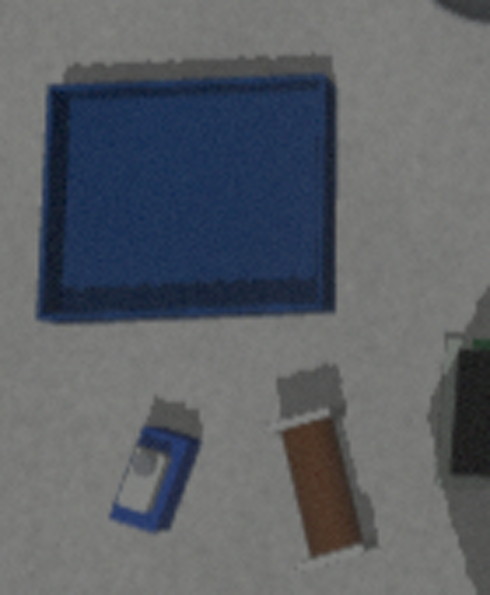

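```bash
cat >> h.py <<'E'
from scipy.spatial.transform import Rotation as Ro
np.set_printoptions(precision=4,suppress=True)
def plan(x,y,z,phi=None):
    """phi: jaw direction in world deg (mod 180)"""
    s=state(); R=Ro.from_quat(s['tcp_rot']).as_matrix()
    sh=R.T@(np.array([x,y,z])-s['tool_pos']); a=np.degrees(np.arctan2(R[1,1],R[0,1]))
    tu=0
    if phi is not None:
        dd=(phi-a+90)%180-90; tu=-np.radians(dd)
    print('shift',sh.round(4),'turn',round(tu,3),'dist',np.linalg.norm(sh).round(3),'| jaw deg',round(a,1),'j6',s['joint_pos'][5].round(2),'t',round(s['t'],2))
O=np.array([.6152,-.005]); A=.018
def dock(x,y):
    ux=np.array([-np.sin(A),np.cos(A)]); uy=-np.array([np.cos(A),np.sin(A)]); return O+x*ux+y*uy
DJ=np.degrees(A)  # jaw direction across rail
E
python3 - <<'E'
from h import *
print(Ro.from_quat(state()['tcp_rot']).as_matrix())
p=dock(-.055,.075);print(p); plan(*p,.06,DJ)
d=dict(np.load('pics/top0.npz'))
q=np.array([at(d,90+u/3.5-.4,160+v/3.5-.4,.035) for u,v in((50,87),(335,75),(335,310),(38,320))]);print(q,q.mean(0))
cv2.imwrite('pics/topR.png',cv2.resize(d['img'][160:340,360:490,::-1],None,fx=3.3,fy=3.3,interpolation=2))
E
```

```text
[[-0.0006  0.4437 -0.8962]
 [ 0.0019 -0.8961 -0.4438]
 [-1.     -0.002  -0.0003]]
[ 0.5412 -0.0613]
shift [ 0.1712 -0.3289 -0.4576] turn -1.129 dist 0.589 | jaw deg -63.7 j6 -0.18 t 0.1
[[0.6647 0.454  0.035 ]
 [0.676  0.2496 0.035 ]
 [0.5068 0.2395 0.035 ]
 [0.4974 0.4457 0.035 ]] [0.5862 0.3472 0.035 ]
```

View pics/topR.png

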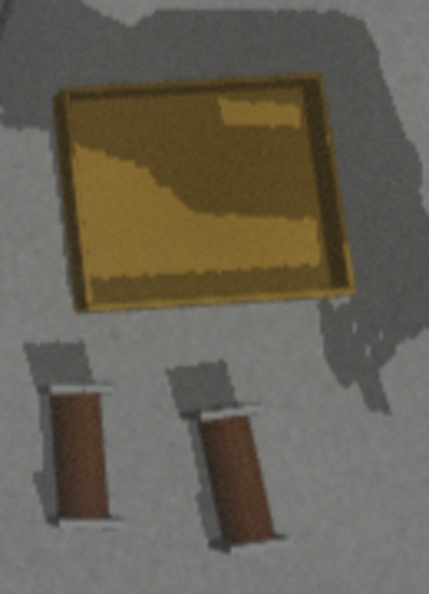

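```bash
python3 -m pendant '[[0.05,-0.329,-0.4576,-1.129],[0.05,-0.329,-0.4576,-1.129],[0.05,-0.329,-0.4576,-1.129],[0.05,-0.329,-0.4576,-1.129],[0.05,-0.329,-0.4576,-1.129],[0.05,-0.329,-0.4576,-1.129],[0.05,-0.329,-0.4576,-1.129],[0.05,-0.329,-0.4576,-1.129],[0.05,-0.329,-0.4576,-1.129],[0.05,-0.329,-0.4576,-1.129]]' 1
python3 - <<'E'
from h import *
plan(*dock(-.055,.075),.04,DJ); print(state()['tool_pos'],state()['finger_gap'])
d=dict(np.load('pics/top0.npz'))
q=np.array([at(d,360+u/3.3-.4,160+v/3.3-.4,.035) for u,v in((57,92),(320,75),(353,292),(80,310))]);print(q,q.mean(0))
E
```

```text
t: 1.35
tool_pos: [0.5422, -0.0581, 0.1806]
tcp_rot: [0.494, 0.507, -0.494, 0.506]
ft_force: [-0.8, -0.8, -0.3]
finger_gap: 0.0001
shift [ 0.1406 -0.001   0.0033] turn 0.006 dist 0.141 | jaw deg 1.4 j6 -0.34 t 1.35
[ 0.5422 -0.0581  0.1806] 8.08875526801585e-05
[[ 0.6649 -0.2325  0.035 ]
 [ 0.6806 -0.4335  0.035 ]
 [ 0.5152 -0.4459  0.035 ]
 [ 0.4995 -0.2439  0.035 ]] [ 0.59   -0.3389  0.035 ]
```

```bash
python3 -m pendant '[[0.06,-0.001,0.003,0],[0.11,-0.001,0.003,0],[0.14,-0.001,0.003,0],[0.147,-0.001,0.003,0],[0.152,-0.001,0.003,0],[0.156,-0.001,0.003,0],[0.159,-0.001,0.003,0],[0.159,-0.001,0.003,0],[0.159,-0.001,0.003,0]]'
python3 - <<'E'
from h import *
save('top','top1.png');print(blobs(dict(np.load('pics/top1.npz')),'red')[:3])
E
```

```text
t: 2.48
tool_pos: [0.541, -0.0656, 0.0234]
tcp_rot: [0.496, 0.504, -0.495, 0.505]
ft_force: [-1.4, -3.0, 3.2]
finger_gap: 0.0
[(np.int32(108), array([284.3148, 200.9074]), ((285.0, 201.5), (15.0, 8.0), 90.0), array([[[283, 194]],

       [[282, 195]],

       [[281, 195]],

       [[281, 207]],

       [[282, 208]],

       [[284, 208]],

       [[285, 209]],

       [[286, 208]],

       [[286, 207]],

       [[287, 206]],

       [[287, 203]],

       [[288, 202]],

       [[288, 200]],

       [[287, 199]],

       [[288, 198]],

       [[289, 198]],

       [[289, 197]],

       [[286, 194]]], dtype=int32))]
```

```bash
python3 -m pendant '[[0.003,0,-0.003,0],[0.005,0,-0.003,0],[0.005,0,-0.003,0],[0.005,0,-0.003,0]]'
python3 - <<'E'
from h import *
save('scene','s2.png');save('top','t2.png')
d=dict(np.load('pics/t2.npz'));cv2.imwrite('pics/t2z.png',cv2.resize(d['img'][170:310,200:360,::-1],None,fx=5,fy=4.2,interpolation=2)[:590])
d=dict(np.load('pics/s2.npz'));cv2.imwrite('pics/s2z.png',cv2.resize(d['img'][150:270,190:350,::-1],None,fx=5,fy=5,interpolation=2)[:590])
E
```

```text
t: 3.02
tool_pos: [0.5417, -0.0637, 0.0203]
tcp_rot: [0.495, 0.503, -0.495, 0.506]
ft_force: [-6.1, -5.5, 24.3]
finger_gap: -0.0002
```

View pics/s2z.png

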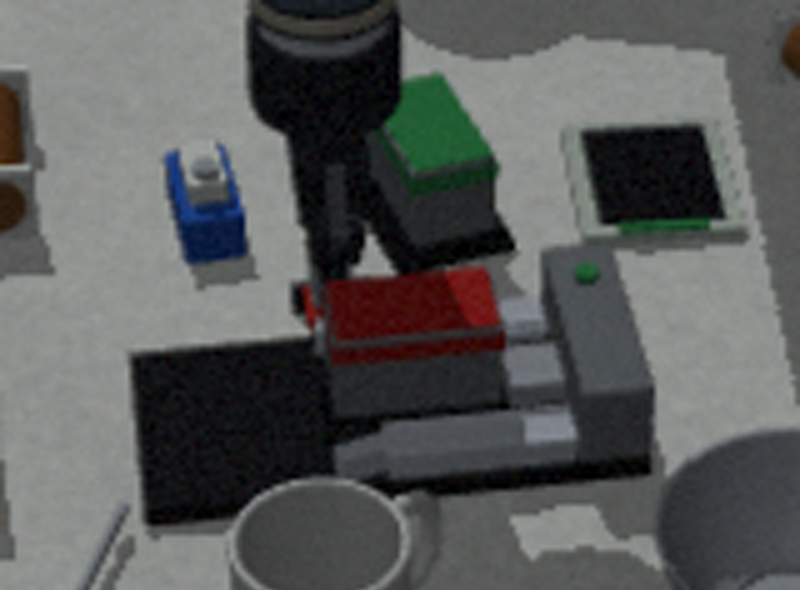

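View pics/t2z.png

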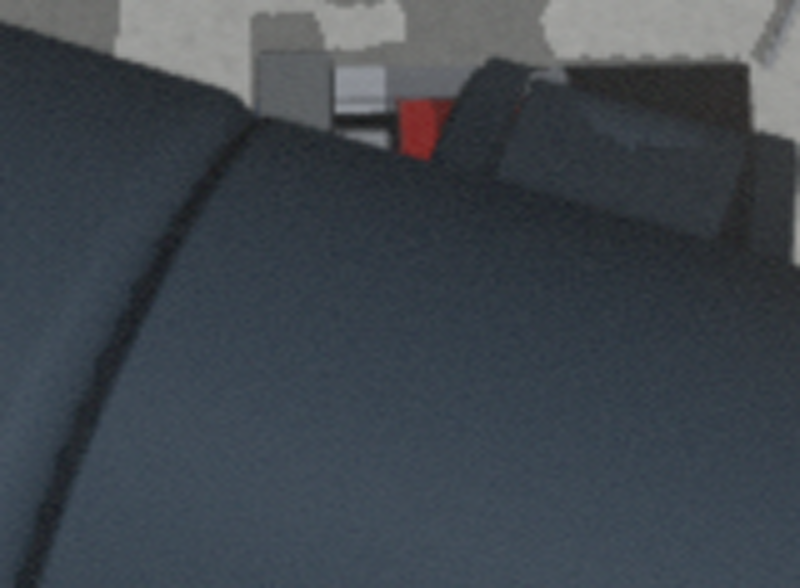

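```bash
python3 -m pendant '[[-0.06,0,0,0],[-0.12,0,0,0],[-0.13,0.04,-0.02,0],[-0.13,0.073,-0.032,0],[-0.13,0.073,-0.032,0],[-0.13,0.073,-0.032,0]]' 0
python3 - <<'E'
from h import *
plan(*dock(-.025,0),.045,DJ); print(state()['tool_pos'],state()['finger_gap'])
save('top','t3.png')
d=dict(np.load('pics/t3.npz'));cv2.imwrite('pics/t3z.png',cv2.resize(d['img'][170:310,200:360,::-1],None,fx=5,fy=4.2,interpolation=2)[:590])
save('scene','s3.png')
E
```

```text
t: 3.88
tool_pos: [0.6117, -0.0283, 0.1464]
tcp_rot: [0.495, 0.505, -0.496, 0.504]
ft_force: [-0.1, -0.7, -1.4]
finger_gap: 0.0854
shift [0.1013 0.0041 0.0019] turn 0.0 dist 0.101 | jaw deg 1.1 j6 -0.25 t 3.88
[ 0.6117 -0.0283  0.1464] 0.08544589436860686
```

View pics/s3.png

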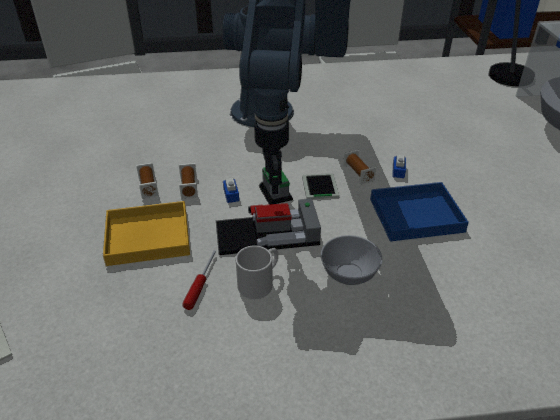

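```bash
python3 -m pendant '[[0.04,0.0035,0.002,0],[0.08,0.0035,0.002,0],[0.101,0.0035,0.002,0],[0.101,0.0035,0.002,0]]'
python3 -m pendant '[[0,0,0,0],[0,0,0,0],[0,0,0,0],[0,0,0,0]]' 1 60
python3 - <<'E'
from h import *
s=state();print(s['tool_pos'],s['finger_gap'],s['ft_force']); plan(*dock(-.125,0),.045,DJ)
E
```

```text
t: 4.47
tool_pos: [0.614, -0.0308, 0.0443]
tcp_rot: [0.495, 0.506, -0.497, 0.503]
ft_force: [-0.9, 0.6, -0.2]
finger_gap: 0.0855
t: 4.97
tool_pos: [0.6172, -0.0311, 0.0478]
tcp_rot: [0.496, 0.504, -0.495, 0.505]
ft_force: [-1.1, -1.2, 6.5]
finger_gap: 0.0471
[ 0.6172 -0.0311  0.0478] 0.047053360591073054 [-1.0757 -1.2189  6.4726]
shift [ 0.0029 -0.0015  0.0988] turn 0.0 dist 0.099 | jaw deg 1.0 j6 -0.25 t 4.97
```

```bash
python3 -m pendant '[[0,0,0.01,0],[0,0,0.025,0],[0,0,0.04,0],[0,0,0.055,0],[0,0,0.07,0],[0,0,0.085,0],[0,0,0.098,0],[0,0,0.098,0]]'
python3 - <<'E'
from h import *
s=state();print(s['tool_pos'],s['finger_gap'],s['ft_force']); plan(.4392,.122,.2,DJ)
save('scene','s4.png')
E
```

```text
t: 5.98
tool_pos: [0.6191, -0.1299, 0.0476]
tcp_rot: [0.496, 0.503, -0.495, 0.505]
ft_force: [-0.1, -0.3, 7.0]
finger_gap: 0.0474
[ 0.6191 -0.1299  0.0476] 0.047399142341768244 [-0.1166 -0.3395  6.9691]
shift [-0.1529 -0.1754 -0.2548] turn -0.002 dist 0.345 | jaw deg 0.9 j6 -0.4 t 5.97
```

View pics/s4.png

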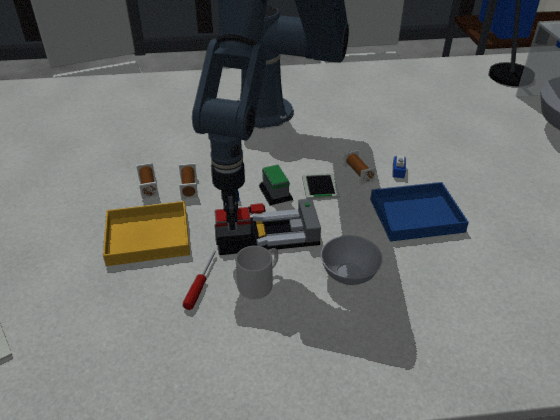

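```bash
python3 -m pendant '[[-0.05,0,0,0],[-0.11,0,0,0],[-0.145,-0.03,-0.04,0.15],[-0.145,-0.06,-0.085,0.33],[-0.145,-0.09,-0.13,0.51],[-0.145,-0.12,-0.175,0.69],[-0.145,-0.15,-0.22,0.87],[-0.145,-0.175,-0.255,1.05],[-0.145,-0.175,-0.255,1.23],[-0.145,-0.175,-0.255,1.41]]'
python3 - <<'E'
from h import *
s=state();print(s['tool_pos'],s['finger_gap'],s['ft_force']); plan(.4392,.122,.06,90)
E
```

```text
t: 7.28
tool_pos: [0.4377, 0.1234, 0.191]
tcp_rot: [-0.704, -0.062, 0.705, -0.062]
ft_force: [1.0, 1.4, -2.4]
finger_gap: 0.047
[0.4377 0.1234 0.191 ] 0.046997037739848854 [ 1.0049  1.439  -2.4029]
shift [ 0.131   0.0016 -0.0014] turn 0.175 dist 0.131 | jaw deg -80.0 j6 1.42 t 7.28
```

```bash
python3 -m pendant '[[0.03,0.001,-0.001,0.17],[0.08,0.001,-0.001,0.17],[0.115,0.001,-0.001,0.17],[0.135,0.001,-0.001,0.17],[0.141,0.001,-0.001,0.17],[0.145,0.001,-0.001,0.17],[0.147,0.001,-0.001,0.17],[0.147,0.001,-0.001,0.17]]'
python3 - <<'E'
from h import *
s=state();print(s['tool_pos'],s['finger_gap'],s['ft_force']); plan(.4392,.122,.0435,90)
save('scene','s5.png')
d=dict(np.load('pics/s5.npz'));cv2.imwrite('pics/s5z.png',cv2.resize(d['img'][110:250,210:390,::-1],None,fx=4,fy=4,interpolation=2))
E
```

```text
t: 8.28
tool_pos: [0.4402, 0.1222, 0.0449]
tcp_rot: [0.708, 0.003, -0.707, 0.003]
ft_force: [-0.1, -1.5, -2.4]
finger_gap: 0.0469
[0.4402 0.1222 0.0449] 0.04693173896138821 [-0.0558 -1.4513 -2.3659]
shift [0.0014 0.0002 0.001 ] turn 0.009 dist 0.002 | jaw deg -89.5 j6 1.59 t 8.28
```

View pics/s5z.png

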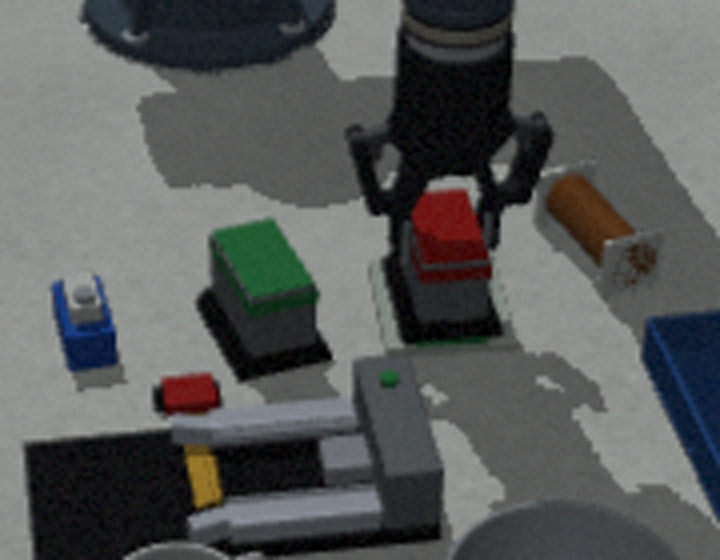

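```bash
python3 -m pendant '[[0.002,0,0,0],[0.003,0,0,0],[0.003,0,0,0]]'
python3 -m pendant '[[0,0,0,0],[0,0,0,0],[0,0,0,0],[-0.05,0,0,0],[-0.1,0,0,0],[-0.11,0,0,0],[-0.11,0,0,0]]' 0
python3 - <<'E'
from h import *
s=state();print(s['tool_pos'],s['finger_gap'],s['ft_force']); plan(.4508,-.0048,.035,103.3)
E
```

```text
t: 8.7
tool_pos: [0.4398, 0.1223, 0.0433]
tcp_rot: [0.708, 0.003, -0.706, 0.003]
ft_force: [-4.7, -0.2, 16.8]
finger_gap: 0.0467
t: 9.57
tool_pos: [0.4398, 0.1222, 0.1515]
tcp_rot: [0.707, 0.003, -0.707, 0.003]
ft_force: [-0.4, -0.7, -0.7]
finger_gap: 0.0854
[0.4398 0.1222 0.1515] 0.0854344282854326 [-0.4134 -0.6987 -0.6636]
shift [ 0.1165  0.1271 -0.0097] turn -0.223 dist 0.173 | jaw deg -89.5 j6 1.59 t 9.57
```

```bash
python3 -m pendant '[[-0.02,0.04,-0.003,-0.05],[-0.02,0.09,-0.006,-0.15],[0,0.127,-0.0097,-0.223],[0.05,0.127,-0.0097,-0.223],[0.09,0.127,-0.0097,-0.223],[0.1165,0.127,-0.0097,-0.223],[0.1165,0.127,-0.0097,-0.223],[0.1165,0.127,-0.0097,-0.223]]'
python3 -m pendant '[[0,0,0,0],[0,0,0,0],[0,0,0,0],[0,0,0,0]]' 1 60
python3 - <<'E'
from h import *
s=state();print(s['tool_pos'],s['finger_gap'],s['ft_force']); plan(*dock(-.128,0),.16,DJ)
E
```

```text
t: 10.58
tool_pos: [0.4501, -0.0045, 0.0345]
tcp_rot: [-0.702, -0.082, 0.703, -0.082]
ft_force: [0.4, -0.8, 0.6]
finger_gap: 0.0855
t: 11.08
tool_pos: [0.4511, -0.0047, 0.0359]
tcp_rot: [0.703, 0.082, -0.702, 0.082]
ft_force: [-1.3, 0.7, 5.4]
finger_gap: 0.0472
[ 0.4511 -0.0047  0.0359] 0.047215441820972884 [-1.2563  0.6564  5.4468]
shift [-0.1237  0.1632 -0.1327] turn -1.357 dist 0.244 | jaw deg -76.7 j6 1.08 t 11.07
```

```bash
python3 -m pendant '[[-0.05,0,0,0],[-0.1,0,0,-0.1],[-0.124,0.04,-0.033,-0.28],[-0.124,0.08,-0.066,-0.46],[-0.124,0.12,-0.1,-0.64],[-0.124,0.163,-0.133,-0.82],[-0.124,0.163,-0.133,-1.0],[-0.124,0.163,-0.133,-1.18],[-0.124,0.163,-0.133,-1.357],[-0.124,0.163,-0.133,-1.357]]'
python3 - <<'E'
from h import *
s=state();print(s['tool_pos'],s['finger_gap'],s['ft_force']); plan(*dock(-.128,0),.05,DJ)
save('scene','s6.png');save('top','t6.png')
d=dict(np.load('pics/s6.npz'));cv2.imwrite('pics/s6z.png',cv2.resize(d['img'][120:260,170:350,::-1],None,fx=4,fy=4,interpolation=2))
E
```

```text
t: 12.32
tool_pos: [0.6168, -0.1325, 0.1586]
tcp_rot: [0.496, 0.504, -0.496, 0.504]
ft_force: [0.1, 0.8, -1.5]
finger_gap: 0.0469
[ 0.6168 -0.1325  0.1586] 0.04693683756132453 [ 0.1032  0.7765 -1.4781]
shift [0.1086 0.0008 0.0005] turn -0.002 dist 0.109 | jaw deg 0.9 j6 -0.4 t 12.32
```

View pics/s6z.png

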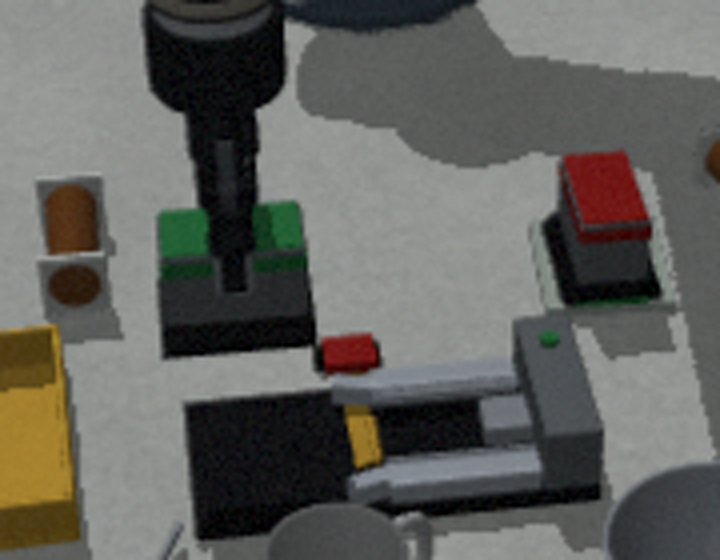

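View pics/t6.png

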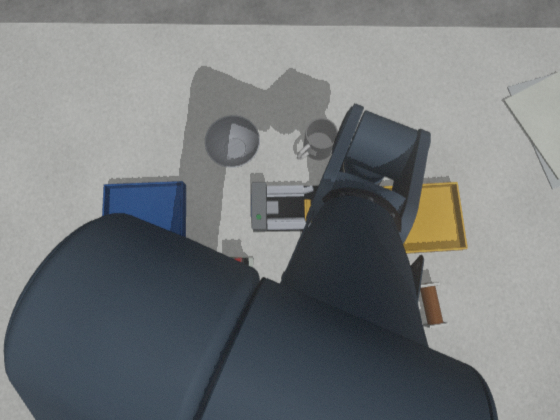

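```bash
python3 -m pendant '[[0.05,0.002,0.0005,0],[0.09,0.002,0.0005,0],[0.102,0.002,0.0005,0],[0.107,0.002,0.0005,0],[0.110,0.002,0.0005,0],[0.110,0.002,0.0005,0]]'
python3 - <<'E'
from h import *
s=state();print(s['tool_pos'],s['finger_gap'],s['ft_force']); plan(.6191,-.1325,.05,DJ)
E
```

```text
t: 13.18
tool_pos: [0.6203, -0.1335, 0.05]
tcp_rot: [0.496, 0.504, -0.495, 0.505]
ft_force: [-0.1, -0.2, -2.6]
finger_gap: 0.047
[ 0.6203 -0.1335  0.05  ] 0.04704360231110728 [-0.1194 -0.1692 -2.6324]
shift [ 0.     -0.0012 -0.0011] turn -0.0 dist 0.002 | jaw deg 1.0 j6 -0.41 t 13.18
```

```bash
python3 -m pendant '[[0.0015,-0.001,0,0],[0.002,-0.001,0,0],[0.002,-0.001,0,0],[0.002,-0.001,-0.012,0],[0.002,-0.001,-0.024,0],[0.002,-0.001,-0.036,0],[0.002,-0.001,-0.036,0]]'
python3 - <<'E'
from h import *
s=state();print(s['tool_pos'],s['finger_gap'],s['ft_force'],s['wrist_torque'])
E
```

```text
t: 14.05
tool_pos: [0.6197, -0.0968, 0.0481]
tcp_rot: [0.496, 0.503, -0.494, 0.506]
ft_force: [2.3, -1.1, 5.9]
finger_gap: 0.0472
[ 0.6197 -0.0968  0.0481] 0.047155596882328475 [ 2.3151 -1.0751  5.9028] [ 0.04   -0.1047  0.0727]
```

```bash
python3 -m pendant '[[0,-0.001,-0.012,0],[0,-0.001,-0.024,0],[0,-0.001,-0.036,0],[0,-0.001,-0.048,0],[0,-0.001,-0.06,0],[0,-0.001,-0.06,0]]'
python3 - <<'E'
from h import *
s=state();print(s['tool_pos'],s['finger_gap'],s['ft_force'],s['wrist_torque'])
save('scene','s7.png')
d=dict(np.load('pics/s7.npz'));cv2.imwrite('pics/s7z.png',cv2.resize(d['img'][120:260,170:350,::-1],None,fx=4,fy=4,interpolation=2))
E
```

```text
t: 14.8
tool_pos: [0.6174, -0.0366, 0.0481]
tcp_rot: [0.496, 0.504, -0.494, 0.506]
ft_force: [1.0, 0.5, 7.1]
finger_gap: 0.047
[ 0.6174 -0.0366  0.0481] 0.04703108493690847 [1.0374 0.5024 7.1376] [ 0.0763 -0.0362  0.013 ]
```

View pics/s7z.png

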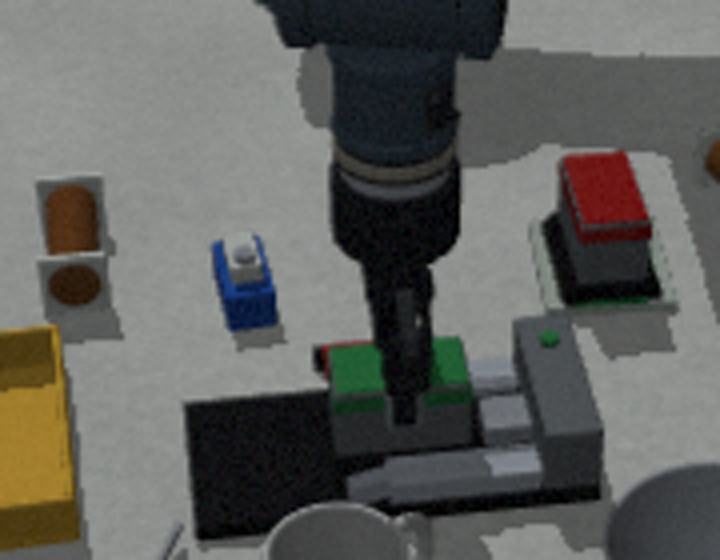

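Sliding in cleanly. Now push home.

```bash
python3 -m pendant '[[0,0,-0.01,0],[0,0,-0.02,0],[0,0,-0.027,0],[0,0,-0.032,0],[0,0,-0.036,0],[0,0,-0.038,0],[0,0,-0.038,0],[0,0,-0.038,0]]'
python3 - <<'E'
from h import *
s=state();print(s['tool_pos'],s['finger_gap'],s['ft_force'],s['wrist_torque'])
save('scene','s8.png')
d=dict(np.load('pics/s8.npz'));cv2.imwrite('pics/s8z.png',cv2.resize(d['img'][120:260,170:350,::-1],None,fx=4,fy=4,interpolation=2))
E
```

```text
t: 15.85
tool_pos: [0.6169, -0.0032, 0.0485]
tcp_rot: [0.494, 0.503, -0.495, 0.508]
ft_force: [-0.2, -11.8, 7.5]
finger_gap: 0.0472
[ 0.6169 -0.0032  0.0485] 0.04716471660178136 [ -0.2227 -11.7998   7.5178] [-2.1152  0.4023  0.2522]
```

View pics/s8z.png

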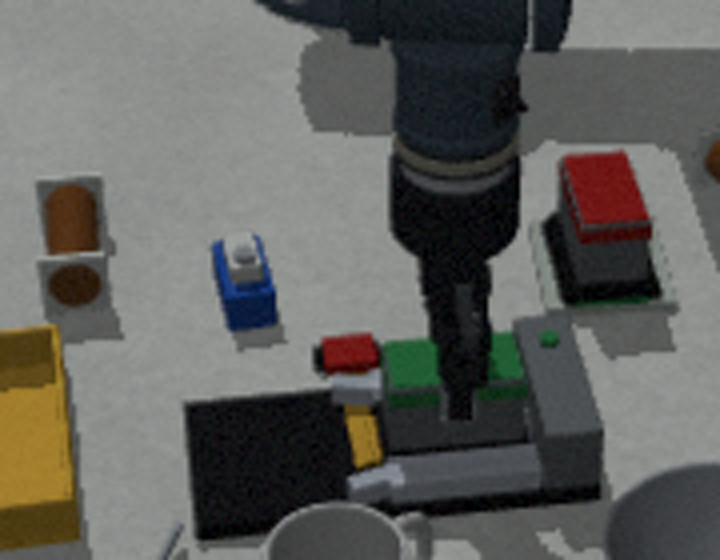

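```bash
python3 -m pendant '[[0,0,0.003,0],[0,0,0.003,0],[0,0,0.003,0],[-0.05,0,0.003,0],[-0.1,0,0.003,0],[-0.13,0,0.05,0],[-0.13,0,0.1,0],[-0.13,-0.04,0.14,0]]' 0
python3 - <<'E'
from h import *
s=state();print(s['t'],s['tool_pos'],s['finger_gap'],s['ft_force'],s['wrist_torque'])
save('scene','s9.png');save('top','t9.png')
d=dict(np.load('pics/s9.npz'));cv2.imwrite('pics/s9z.png',cv2.resize(d['img'][120:260,170:350,::-1],None,fx=4,fy=4,interpolation=2))
for k in('s8','s9','s6','scene0'):
  d=dict(np.load(f'pics/{k}.npz'))
  for c in('red','yellow','green'):
    print(k,c,[(o[0],o[1].round(1)) for o in blobs(d,c,30) if 215<o[1][0]<330])
E
```

```text
t: 16.9
tool_pos: [0.58, -0.142, 0.1775]
tcp_rot: [0.496, 0.503, -0.494, 0.507]
ft_force: [0.1, -0.5, -0.1]
finger_gap: 0.0853
16.9 [ 0.58   -0.142   0.1775] 0.0853333527796941 [ 0.1054 -0.471  -0.0805] [-0.0343 -0.0018  0.0169]
s8 red [(np.int32(264), array([320.8, 166.8])), (np.int32(107), array([257.1, 208.2])), (np.int32(47), array([322.7, 178.2]))]
s8 yellow [(np.int32(109), array([260.3, 228.7]))]
s8 green [(np.int32(166), array([272.7, 210.4])), (np.int32(137), array([295.6, 211.8])), (np.int32(47), array([272.8, 219.5]))]
s9 red [(np.int32(269), array([320.9, 166.6])), (np.int32(103), array([256.9, 208.4])), (np.int32(47), array([323. , 178.2]))]
s9 yellow [(np.int32(76), array([261.2, 230.3]))]
s9 green [(np.int32(525), array([282. , 212.2]))]
s6 red [(np.int32(271), array([320.8, 166.7])), (np.int32(108), array([257. , 208.2])), (np.int32(50), array([323. , 178.3]))]
s6 yellow [(np.int32(109), array([260.4, 228.7]))]
s6 green [(np.int32(150), array([216., 178.])), (np.int32(141), array([238.8, 176.3])), (np.int32(53), array([239.8, 185.4])), (np.int32(48), array([216.1, 187.4]))]
scene0 red [(np.int32(367), array([281.4, 209.5])), (np.int32(104), array([257. , 208.2])), (np.int32(67), array([284.5, 218.3]))]
scene0 yellow [(np.int32(93), array([260. , 228.4]))]
scene0 green [(np.int32(382), array([275.3, 176.6])), (np.int32(41), array([322.1, 194.7]))]
```

View pics/s9z.png

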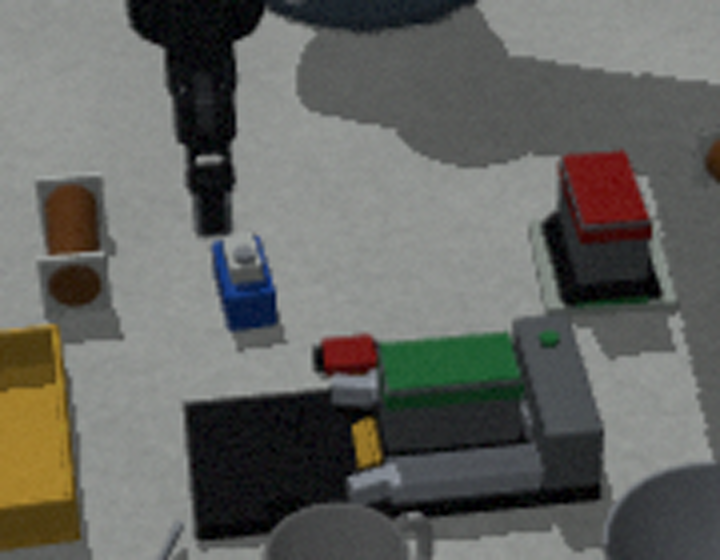

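View pics/t9.png

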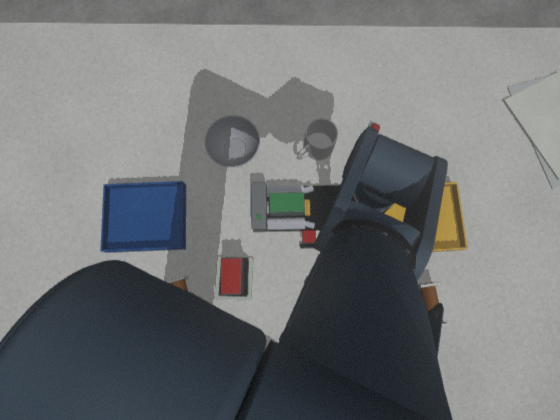

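Run:
```python
from h import *
plan(.4453,-.1249,.006,96)
s=dict(np.load('pics/s9.npz'))
for o in blobs(s,'blue',60)+blobs(s,'amber',60): print(o[0],o[1].round(1))
```

```text
shift [ 0.1708 -0.1277 -0.0194] turn 1.48 dist 0.214 | jaw deg 0.8 j6 -0.44 t 17.0
4093 [417.9 211.4]
783 [503.5  18.7]
567 [526.6  16.8]
167 [231.2 193.9]
148 [398.6 170.4]
125 [482.8   9.9]
233 [356. 163.]
191 [146.  174.4]
191 [187.5 174.7]
80 [188.4 190.9]
63 [474.2  33.6]
```

```bash
python3 -m pendant '[[0.03,-0.05,-0.007,0.17],[0.05,-0.1,-0.015,0.35],[0.05,-0.1277,-0.0194,0.53],[0.05,-0.1277,-0.0194,0.71],[0.05,-0.1277,-0.0194,0.89],[0.05,-0.1277,-0.0194,1.07],[0.05,-0.1277,-0.0194,1.25],[0.06,-0.1277,-0.0194,1.43],[0.06,-0.1277,-0.0194,1.48],[0.06,-0.1277,-0.0194,1.48]]' 0.15
python3 - <<'E'
from h import *
plan(.4453,-.1249,.006,96)
s=state();print(s['tool_pos'],s['finger_gap'])
E
```

```text
t: 18.25
tool_pos: [0.4498, -0.1221, 0.1166]
tcp_rot: [-0.706, -0.039, 0.706, -0.039]
ft_force: [0.1, -0.1, -0.8]
finger_gap: 0.0725
shift [0.1106 0.0024 0.0048] turn 0.006 dist 0.111 | jaw deg -83.7 j6 0.95 t 18.25
[ 0.4498 -0.1221  0.1166] 0.07246942039668089
```

```bash
python3 -m pendant '[[0.04,0.0024,0.0048,0],[0.08,0.0024,0.0048,0],[0.1,0.0024,0.0048,0],[0.1106,0.0024,0.0048,0],[0.1106,0.0024,0.0048,0],[0.1106,0.0024,0.0048,0]]'
python3 -m pendant '[[0,0,0,0],[0,0,0,0],[0,0,0,0],[0,0,0,0]]' 1 60
python3 - <<'E'
from h import *
s=state();print(s['tool_pos'],s['finger_gap'],s['ft_force'])
plan(.586,.31,.16,0)
E
```

```text
t: 19.0
tool_pos: [0.4456, -0.126, 0.0069]
tcp_rot: [0.706, 0.038, -0.706, 0.039]
ft_force: [0.4, 0.3, 0.0]
finger_gap: 0.0727
t: 19.5
tool_pos: [0.4454, -0.126, 0.007]
tcp_rot: [0.706, 0.038, -0.706, 0.039]
ft_force: [-0.1, -0.4, 6.1]
finger_gap: 0.0326
[ 0.4454 -0.126   0.007 ] 0.032649196669036366 [-0.1475 -0.4146  6.0575]
shift [-0.1531 -0.4181 -0.1873] turn -1.462 dist 0.483 | jaw deg -83.8 j6 0.94 t 19.5
```

```bash
python3 -m pendant '[[-0.05,0,0,0],[-0.11,0,0,0],[-0.153,-0.04,-0.02,0],[-0.153,-0.1,-0.045,0],[-0.153,-0.155,-0.07,0],[-0.153,-0.21,-0.095,0],[-0.153,-0.265,-0.12,0],[-0.153,-0.32,-0.145,0],[-0.153,-0.375,-0.17,0],[-0.153,-0.418,-0.187,0]]'
python3 - <<'E'
from h import *
s=state();print(s['tool_pos'],s['finger_gap'],s['ft_force'])
plan(.586,.31,.014,96)
E
```

```text
t: 20.75
tool_pos: [0.5856, 0.3125, 0.1591]
tcp_rot: [0.706, 0.039, -0.706, 0.039]
ft_force: [1.3, -1.0, 0.1]
finger_gap: 0.0329
[0.5856 0.3125 0.1591] 0.03292110329202417 [ 1.2962 -0.987   0.0512]
shift [ 0.1451  0.0025 -0.0001] turn 0.005 dist 0.145 | jaw deg -83.7 j6 1.78 t 20.75
```

```bash
python3 -m pendant '[[0.05,0.0025,0,0],[0.1,0.0025,0,0],[0.13,0.0025,0,0],[0.14,0.0025,0,0],[0.145,0.0025,0,0],[0.145,0.0025,0,0]]'
python3 -m pendant '[[0,0,0,0],[0,0,0,0],[0,0,0,0],[-0.05,0,0,0],[-0.11,0,0,0],[-0.11,0,0,0]]' 0.35
python3 - <<'E'
from h import *
s=state();print(s['tool_pos'],s['finger_gap'],s['ft_force'])
d=save('scene','s10.png');save('top','t10.png')
for o in blobs(d,'blue',60)+blobs(d,'amber',60): print(o[0],o[1].round(1))
E
```

```text
t: 21.5
tool_pos: [0.5866, 0.3078, 0.0153]
tcp_rot: [0.707, 0.039, -0.705, 0.038]
ft_force: [0.7, 0.0, -1.3]
finger_gap: 0.0327
t: 22.25
tool_pos: [0.5899, 0.309, 0.1304]
tcp_rot: [0.71, 0.04, -0.702, 0.037]
ft_force: [-0.1, -0.3, -0.3]
finger_gap: 0.0557
[0.5899 0.309  0.1304] 0.0557127272399313 [-0.1101 -0.2814 -0.2536]
3937 [418.6 211.7]
783 [503.5  18.8]
563 [526.6  16.6]
122 [482.7  10. ]
229 [355.9 162.9]
191 [146.  174.4]
189 [187.5 174.7]
76 [188.3 191. ]
62 [474.2  33.5]
```

View pics/s10.png

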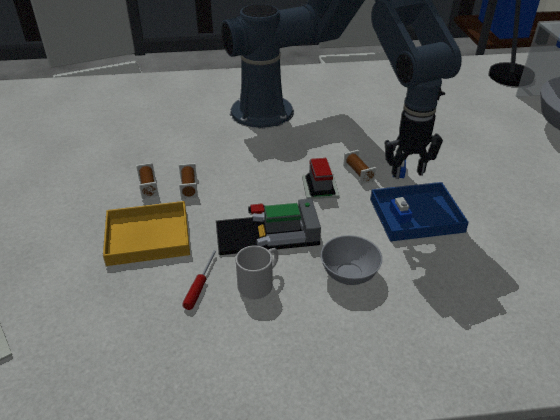

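View pics/t10.png

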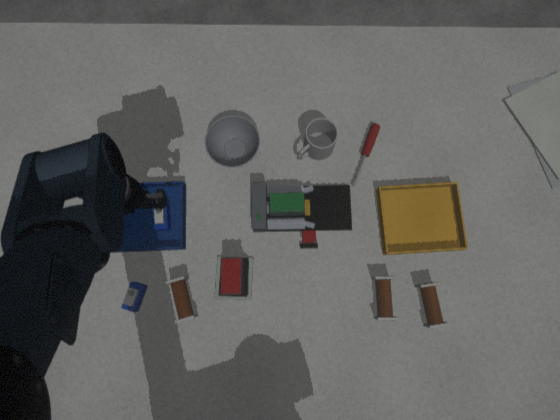

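Run:
```python
from h import *
d=dict(np.load('pics/t10.npz'));s=dict(np.load('pics/s9.npz'))
print(at(d,130.5,296.7,.044),at(d,133,296.4,.022))
cv2.imwrite('pics/vz.png',cv2.resize(d['img'][275:325,110:210,::-1],None,fx=8,fy=8,interpolation=2))
cv2.imwrite('pics/vs.png',cv2.resize(s['img'][140:190,330:430,::-1],None,fx=8,fy=8,interpolation=2))
```

```text
[0.3901 0.3597 0.044 ] [0.3901 0.3623 0.022 ]
```

View pics/vz.png

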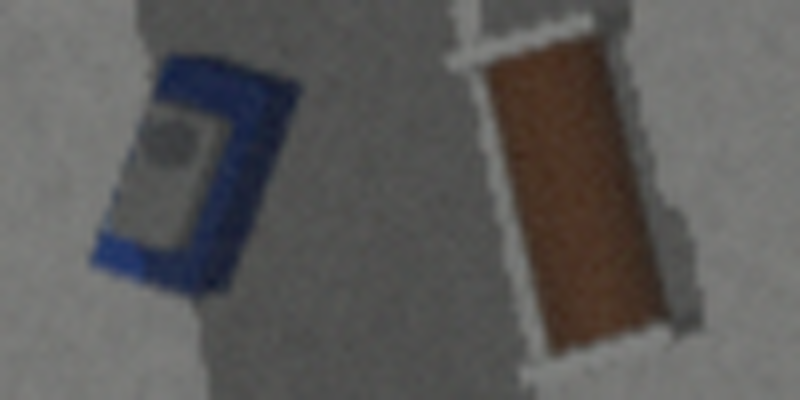

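View pics/vs.png

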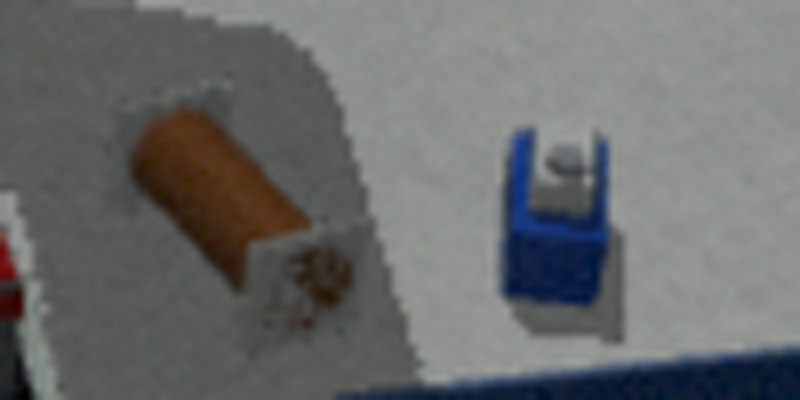

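Run:
```python
from h import *
d=dict(np.load('pics/t10.npz'));print(at(d,181.6,299.1,.03))
plan(.390,.360,.006,72.4)
```

```text
[0.3855 0.2424 0.03  ]
shift [ 0.1189 -0.0733  0.1893] turn 0.416 dist 0.235 | jaw deg -83.8 j6 1.78 t 22.35
```

```bash
python3 -m pendant '[[0,-0.02,0.055,0.1],[0,-0.045,0.11,0.25],[0,-0.065,0.165,0.416],[0.01,-0.073,0.189,0.416],[0.01,-0.073,0.189,0.416],[0.01,-0.073,0.189,0.416]]' 0.15
python3 - <<'E'
from h import *
plan(.390,.360,.006,72.4)
E
```

```text
t: 23.1
tool_pos: [0.391, 0.3596, 0.1136]
tcp_rot: [0.699, -0.108, -0.699, -0.108]
ft_force: [1.0, 0.7, 0.2]
finger_gap: 0.0725
shift [ 0.1076 -0.0001  0.0011] turn -0.0 dist 0.108 | jaw deg -107.6 j6 2.41 t 23.1
```

```bash
python3 -m pendant '[[0.05,0,0.001,0],[0.09,0,0.001,0],[0.108,0,0.001,0],[0.108,0,0.001,0],[0.108,0,0.001,0]]'
python3 -m pendant '[[0,0,0,0],[0,0,0,0],[0,0,0,0],[0,0,0,0]]' 1 60
python3 - <<'E'
from h import *
s=state();print(s['tool_pos'],s['finger_gap'],s['ft_force'])
plan(.588,.385,.14,96)
E
```

```text
t: 23.72
tool_pos: [0.3903, 0.3603, 0.0072]
tcp_rot: [0.699, -0.108, -0.698, -0.109]
ft_force: [-0.7, 0.4, 0.5]
finger_gap: 0.0725
t: 24.22
tool_pos: [0.3898, 0.3605, 0.0075]
tcp_rot: [0.699, -0.108, -0.698, -0.109]
ft_force: [0.0, -0.3, 6.8]
finger_gap: 0.0329
[0.3898 0.3605 0.0075] 0.03290958255554382 [ 0.0463 -0.2842  6.7589]
shift [-0.132  -0.0835 -0.1817] turn -0.412 dist 0.24 | jaw deg -107.6 j6 2.41 t 24.23
```

```bash
python3 -m pendant '[[-0.05,0,0,0],[-0.11,0,0,0],[-0.132,-0.02,-0.04,-0.1],[-0.132,-0.045,-0.09,-0.25],[-0.132,-0.065,-0.14,-0.412],[-0.132,-0.0835,-0.18,-0.412],[-0.132,-0.0835,-0.1817,-0.412],[-0.132,-0.0835,-0.1817,-0.412]]'
python3 - <<'E'
from h import *
s=state();print(s['tool_pos'],s['finger_gap'],s['ft_force'])
plan(.588,.385,.0145,96)
E
```

```text
t: 25.22
tool_pos: [0.5861, 0.384, 0.1375]
tcp_rot: [-0.705, -0.037, 0.707, -0.037]
ft_force: [-0.3, -0.2, -1.2]
finger_gap: 0.0327
[0.5861 0.384  0.1375] 0.032727406262862115 [-0.347  -0.1601 -1.176 ]
shift [ 0.123  -0.0008 -0.0024] turn -0.0 dist 0.123 | jaw deg -84.0 j6 1.89 t 25.23
```

```bash
python3 -m pendant '[[0.05,0,0,0],[0.09,0,0,0],[0.112,0,0,0],[0.12,0,0,0],[0.123,0,0,0],[0.123,0,0,0]]'
python3 -m pendant '[[0,0,0,0],[0,0,0,0],[0,0,0,0],[-0.05,0,0,0],[-0.11,0,0,0],[-0.11,0,0,0]]' 0.35
python3 - <<'E'
from h import *
s=state();print(s['tool_pos'],s['finger_gap'],s['ft_force'])
plan(.3865,.2420,.008,103)
E
```

```text
t: 25.98
tool_pos: [0.5884, 0.385, 0.0166]
tcp_rot: [0.707, 0.037, -0.705, 0.037]
ft_force: [0.1, -0.3, -0.7]
finger_gap: 0.0331
t: 26.72
tool_pos: [0.5916, 0.3865, 0.132]
tcp_rot: [0.711, 0.039, -0.702, 0.035]
ft_force: [0.5, 0.3, 0.6]
finger_gap: 0.0555
[0.5916 0.3865 0.132 ] 0.05546114454541072 [0.5312 0.2795 0.6235]
shift [0.1207 0.1227 0.2206] turn -0.122 dist 0.28 | jaw deg -84.0 j6 1.89 t 26.73
```

```bash
python3 -m pendant '[[0,0.03,0.055,0],[0,0.058,0.105,0],[0,0.085,0.155,-0.06],[0,0.11,0.2,-0.122],[0.01,0.1227,0.2206,-0.122],[0.01,0.1227,0.2206,-0.122],[0.01,0.1227,0.2206,-0.122]]' 0.1
python3 - <<'E'
from h import *
plan(.3865,.2420,.008,103)
d=save('scene','s11.png');
for o in blobs(d,'amber',60): print(o[0],o[1].round(1))
E
```

```text
t: 27.6
tool_pos: [0.3829, 0.2402, 0.1154]
tcp_rot: [0.703, 0.08, -0.702, 0.08]
ft_force: [-0.2, 0.3, -0.2]
finger_gap: 0.0768
shift [ 0.1074 -0.0009 -0.0036] turn -0.0 dist 0.107 | jaw deg -77.0 j6 1.66 t 27.6
230 [355.9 163. ]
200 [129.2 179.7]
189 [187.5 174.7]
62 [188.7 190.9]
```

View pics/s11.png

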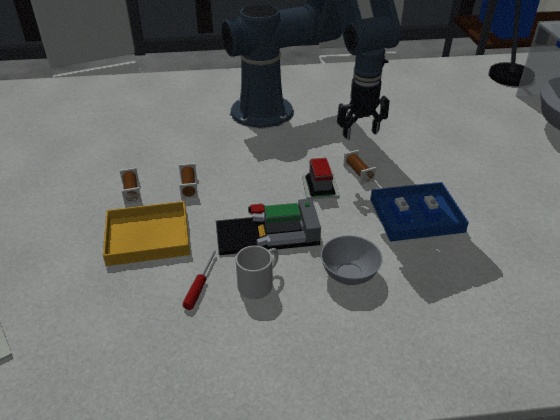

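```bash
python3 -m pendant '[[0.05,0,-0.0036,0],[0.09,-0.001,-0.0036,0],[0.107,-0.001,-0.0036,0],[0.107,-0.001,-0.0036,0],[0.107,-0.001,-0.0036,0]]'
python3 -m pendant '[[0,0,0,0],[0,0,0,0],[0,0,0,0],[0,0,0,0]]' 1 60
python3 - <<'E'
from h import *
s=state();print(s['tool_pos'],s['finger_gap'],s['ft_force'])
plan(.59,-.28,.2,95)
E
```

```text
t: 28.28
tool_pos: [0.3854, 0.2418, 0.0086]
tcp_rot: [0.703, 0.08, -0.702, 0.08]
ft_force: [-0.3, -0.7, -0.3]
finger_gap: 0.0771
t: 28.78
tool_pos: [0.3849, 0.2414, 0.0094]
tcp_rot: [0.703, 0.081, -0.702, 0.08]
ft_force: [-0.4, 0.1, 7.7]
finger_gap: 0.0348
[0.3849 0.2414 0.0094] 0.034823336441680335 [-0.4367  0.0644  7.7009]
shift [-0.1904  0.5543 -0.0824] turn 0.141 dist 0.592 | jaw deg -76.9 j6 1.66 t 28.77
```

```bash
python3 -m pendant '[[-0.06,0,0,0],[-0.12,0.01,0,0],[-0.16,0.06,-0.009,0],[-0.16,0.12,-0.018,0],[-0.16,0.18,-0.027,0],[-0.16,0.24,-0.036,0],[-0.16,0.3,-0.045,0],[-0.16,0.36,-0.054,0],[-0.16,0.42,-0.063,0.07],[-0.16,0.48,-0.072,0.141]]'
python3 - <<'E'
from h import *
s=state();print(s['tool_pos'],s['finger_gap'],s['ft_force'])
plan(.586,-.285,.1,94.3)
E
```

```text
t: 30.02
tool_pos: [0.5623, -0.2121, 0.1683]
tcp_rot: [-0.706, -0.029, 0.707, -0.029]
ft_force: [0.5, -0.2, -1.2]
finger_gap: 0.0343
[ 0.5623 -0.2121  0.1683] 0.03428925740468166 [ 0.5087 -0.2358 -1.2358]
shift [ 0.0683  0.0747 -0.0176] turn 0.008 dist 0.103 | jaw deg -85.3 j6 0.94 t 30.02
```

```bash
python3 -m pendant '[[0.02,0.05,-0.012,0],[0.068,0.0747,-0.0176,0.008],[0.068,0.0747,-0.0176,0.008],[0.1,0.0747,-0.0176,0.008],[0.13,0.0747,-0.0176,0.008],[0.145,0.0747,-0.0176,0.008],[0.15,0.0747,-0.0176,0.008],[0.15,0.0747,-0.0176,0.008]]'
python3 - <<'E'
from h import *
s=state();print(s['tool_pos'],s['finger_gap'],s['ft_force'])
d=save('scene','s12.png');save('top','t12.png')
cv2.imwrite('pics/s12z.png',cv2.resize(d['img'][150:280,80:220,::-1],None,fx=4.5,fy=4.5,interpolation=2))
E
```

```text
t: 31.02
tool_pos: [0.5868, -0.2832, 0.0193]
tcp_rot: [0.707, 0.027, -0.706, 0.028]
ft_force: [-0.4, -1.1, 0.4]
finger_gap: 0.0345
[ 0.5868 -0.2832  0.0193] 0.03447708019393451 [-0.4076 -1.0795  0.3796]
```

View pics/s12z.png

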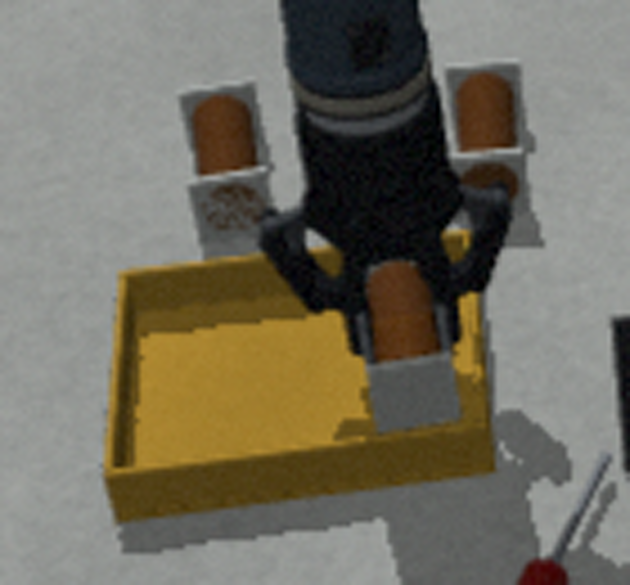

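```bash
python3 -m pendant '[[0,0,0,0],[0,0,0,0],[-0.05,0,0,0],[-0.1,0,0,0],[-0.1,0,0,0]]' 0.48
python3 - <<'E'
from h import *
s=state();print(s['tool_pos'],s['finger_gap'],s['ft_force'])
d=save('top','t13.png')
cv2.imwrite('pics/t13z.png',cv2.resize(d['img'][170:340,350:500,::-1],None,fx=3.5,fy=3.5,interpolation=2))
E
```

```text
t: 31.75
tool_pos: [0.5893, -0.2853, 0.1234]
tcp_rot: [0.71, 0.025, -0.704, 0.03]
ft_force: [-0.8, 0.3, -0.1]
finger_gap: 0.0443
[ 0.5893 -0.2853  0.1234] 0.04425615901064756 [-0.8437  0.2686 -0.0635]
```

View pics/t13z.png

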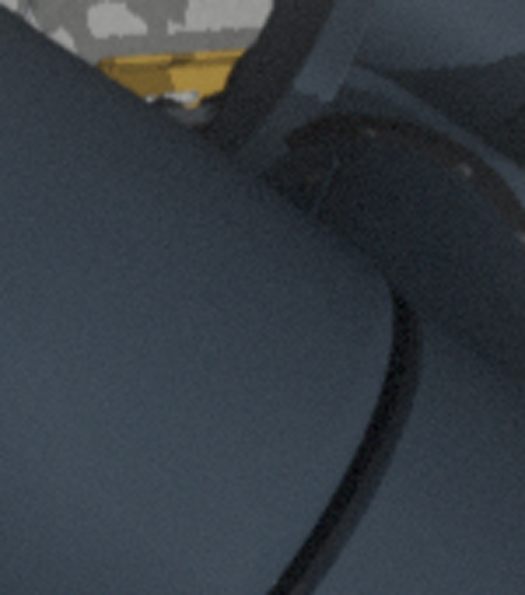

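Run:
```python
from h import *
d=dict(np.load('pics/t10.npz'))
for o in blobs(d,'amber',100): print(o[0],o[1],o[2],at(d,*o[2][0],.028))
cv2.imwrite('pics/t10z.png',cv2.resize(d['img'][265:335,360:460,::-1],None,fx=8,fy=8,interpolation=2))
plan(.3940,-.246,.1,93)
```

```text
388 [180.8814 298.5387] ((181.31532287597656, 298.58746337890625), (35.3264045715332, 12.5880765914917), 77.19573211669922) [0.3866 0.2437 0.028 ]
284 [433.4437 304.2007] ((432.6529541015625, 304.688232421875), (36.55278778076172, 10.738059043884277), 77.47119140625) [ 0.3795 -0.3578  0.028 ]
222 [386.0135 296.6532] ((385.390869140625, 297.4720458984375), (35.48102951049805, 9.404609680175781), 85.91438293457031) [ 0.395  -0.2455  0.028 ]
shift [ 0.0199 -0.0532  0.1901] turn 0.025 dist 0.198 | jaw deg -85.5 j6 0.87 t 31.8
```

View pics/t10z.png

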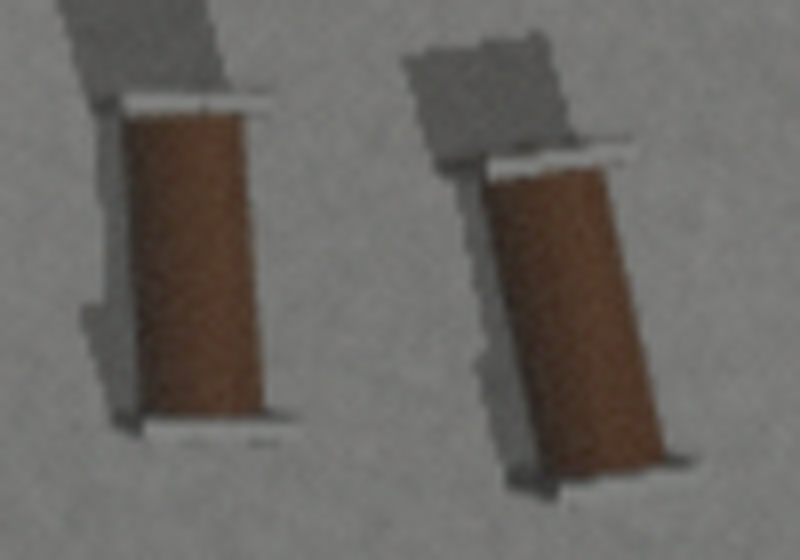

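```bash
python3 -m pendant '[[0,-0.015,0.055,0.02],[0,-0.03,0.11,0.02],[0,-0.045,0.16,0.02],[0.01,-0.055,0.19,0.02],[0.01,-0.055,0.19,0.01],[0.01,-0.055,0.19,0.01]]' 0.1
python3 - <<'E'
from h import *
d=dict(np.load('pics/t10.npz'));p=at(d,383.7,297.9,.024);print(p)
plan(p[0],p[1],.008,93.9)
d=save('scene','s14.png')
cv2.imwrite('pics/s14z.png',cv2.resize(d['img'][130:270,80:240,::-1],None,fx=4.2,fy=4.2,interpolation=2))
E
```

```text
t: 32.55
tool_pos: [0.3935, -0.2439, 0.1079]
tcp_rot: [0.707, 0.024, -0.706, 0.024]
ft_force: [-0.5, 0.0, -0.1]
finger_gap: 0.0769
[ 0.3939 -0.2424  0.024 ]
shift [ 0.0999 -0.0015 -0.0004] turn -0.0 dist 0.1 | jaw deg -86.1 j6 0.71 t 32.55
```

View pics/s14z.png

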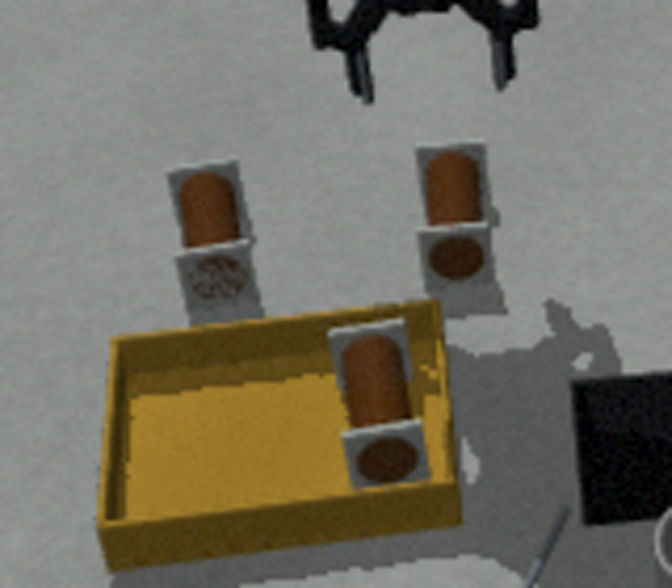

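Tube 1 lies well in the tray. Next tube.

```bash
python3 -m pendant '[[0.05,-0.0015,0,0],[0.085,-0.0015,0,0],[0.1,-0.0015,0,0],[0.1,-0.0015,0,0],[0.1,-0.0015,0,0]]'
python3 -m pendant '[[0,0,0,0],[0,0,0,0],[0,0,0,0],[0,0,0,0]]' 1 60
python3 - <<'E'
from h import *
s=state();print(s['tool_pos'],s['finger_gap'],s['ft_force'])
plan(.594,-.393,.12,94.3)
E
```

```text
t: 33.22
tool_pos: [0.3933, -0.2423, 0.009]
tcp_rot: [0.707, 0.024, -0.706, 0.025]
ft_force: [-0.5, 0.3, 0.5]
finger_gap: 0.077
t: 33.72
tool_pos: [0.3928, -0.2421, 0.0093]
tcp_rot: [0.707, 0.023, -0.706, 0.024]
ft_force: [-1.1, 0.8, 7.9]
finger_gap: 0.0341
[ 0.3928 -0.2421  0.0093] 0.03407297529797272 [-1.1029  0.7519  7.8517]
shift [-0.1102  0.1642 -0.1908] turn -0.008 dist 0.275 | jaw deg -86.2 j6 0.71 t 33.73
```

```bash
python3 -m pendant '[[-0.06,0,0,0],[-0.11,0.01,-0.01,0],[-0.11,0.045,-0.05,0],[-0.11,0.085,-0.095,0],[-0.11,0.125,-0.14,0],[-0.11,0.16,-0.185,0],[-0.11,0.1642,-0.1908,0],[-0.11,0.1642,-0.1908,0]]'
python3 - <<'E'
from h import *
s=state();print(s['tool_pos'],s['finger_gap'],s['ft_force'])
plan(.594,-.393,.018,94.3)
E
```

```text
t: 34.72
tool_pos: [0.593, -0.3917, 0.1173]
tcp_rot: [-0.706, -0.025, 0.707, -0.023]
ft_force: [0.5, 0.8, -0.4]
finger_gap: 0.0342
[ 0.593  -0.3917  0.1173] 0.03418526464453684 [ 0.5215  0.7716 -0.4128]
shift [ 0.0993  0.0015 -0.0011] turn -0.007 dist 0.099 | jaw deg -86.1 j6 0.76 t 34.73
```

```bash
python3 -m pendant '[[0.04,0.0015,-0.001,0],[0.075,0.0015,-0.001,0],[0.093,0.0015,-0.001,0],[0.099,0.0015,-0.001,0],[0.099,0.0015,-0.001,0]]'
python3 -m pendant '[[0,0,0,0],[0,0,0,0],[-0.05,0,0,0],[-0.1,0,0,0],[-0.11,-0.02,0.05,0],[-0.11,-0.04,0.1,0]]' 0.48
python3 - <<'E'
from h import *
s=state();print(s['tool_pos'],s['finger_gap'],s['ft_force'])
d=save('top','t15.png');
for o in blobs(d,'amber',100): print(o[0],o[1],o[2],at(d,*o[2][0],.028))
cv2.imwrite('pics/t15z.png',cv2.resize(d['img'][265:335,400:500,::-1],None,fx=8,fy=8,interpolation=2))
d=save('scene','s15.png')
cv2.imwrite('pics/s15z.png',cv2.resize(d['img'][130:270,80:240,::-1],None,fx=4.2,fy=4.2,interpolation=2))
E
```

```text
t: 35.35
tool_pos: [0.5951, -0.3941, 0.0199]
tcp_rot: [0.707, 0.024, -0.707, 0.024]
ft_force: [-0.1, 0.3, -0.2]
finger_gap: 0.0339
t: 36.1
tool_pos: [0.4928, -0.3616, 0.1319]
tcp_rot: [0.708, 0.023, -0.705, 0.026]
ft_force: [-0.4, 0.4, -1.2]
finger_gap: 0.0443
[ 0.4928 -0.3616  0.1319] 0.04434935310577164 [-0.4241  0.3939 -1.1808]
482 [398.222 217.029] ((397.8981018066406, 217.03941345214844), (34.568084716796875, 15.035189628601074), 80.13418579101562) [ 0.5913 -0.2841  0.028 ]
453 [442.1236 212.6115] ((442.3475341796875, 213.62802124023438), (33.35032272338867, 15.570846557617188), 83.6598129272461) [ 0.6013 -0.3954  0.028 ]
```

View pics/t15z.png

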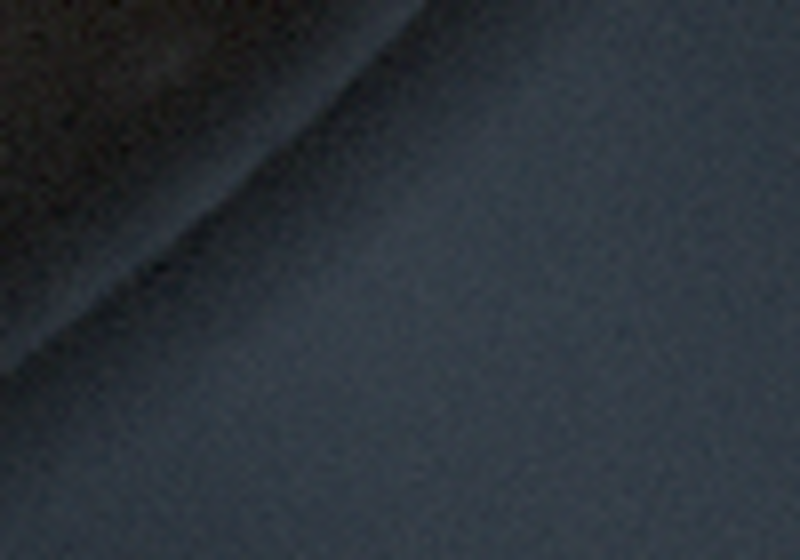

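View pics/s15z.png

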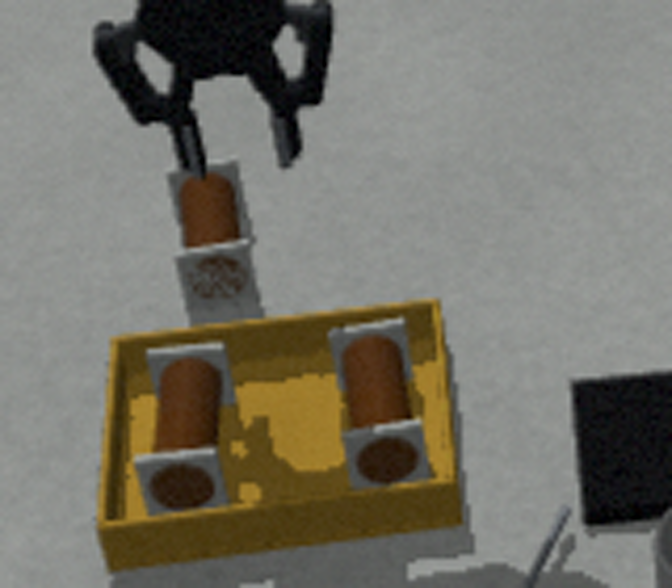

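```bash
python3 -m pendant '[[-0.02,-0.06,0,0],[-0.02,-0.12,0,0],[-0.02,-0.18,0,0],[-0.02,-0.24,0,0],[-0.02,-0.26,0,0],[-0.02,-0.26,0,0]]' 0.1
python3 - <<'E'
from h import *
s=state();print(s['tool_pos'],s['finger_gap'],s['ft_force'])
d=save('top','t16.png');
for o in blobs(d,'amber',100): print(o[0],o[1],o[2],at(d,*o[2][0],.028))
cv2.imwrite('pics/t16z.png',cv2.resize(d['img'][265:335,400:500,::-1],None,fx=8,fy=8,interpolation=2))
E
```

```text
t: 36.95
tool_pos: [0.4759, -0.101, 0.1498]
tcp_rot: [0.707, 0.025, -0.706, 0.025]
ft_force: [0.5, -0.8, 0.6]
finger_gap: 0.077
[ 0.4759 -0.101   0.1498] 0.0769591263955859 [ 0.5141 -0.8209  0.621 ]
472 [442.9216 213.928 ] ((442.4027404785156, 213.92318725585938), (33.94237518310547, 15.423044204711914), 83.2901611328125) [ 0.6005 -0.3955  0.028 ]
466 [398.0773 216.7296] ((397.7830505371094, 217.50942993164062), (34.70767593383789, 14.86594295501709), 79.3803482055664) [ 0.5901 -0.2837  0.028 ]
285 [451.6421 296.4877] ((451.0941467285156, 296.9235534667969), (35.90199279785156, 9.761872291564941), 77.47119140625) [ 0.3982 -0.4031  0.028 ]
```

View pics/t16z.png

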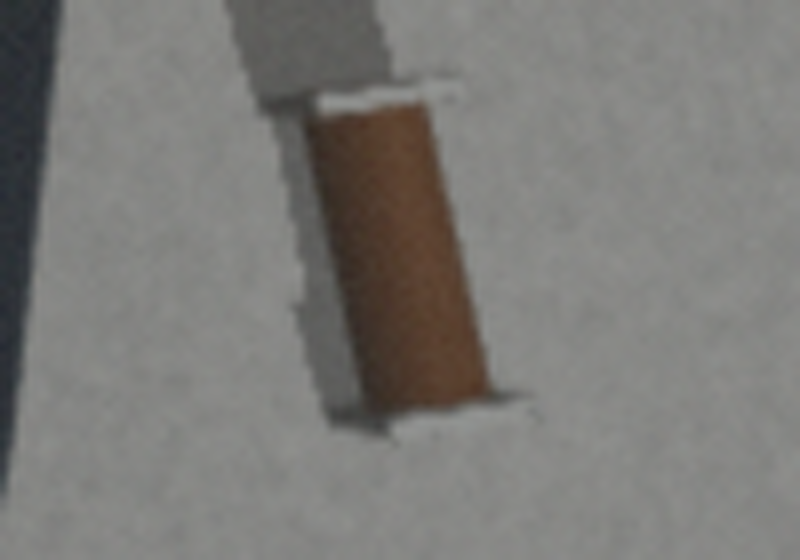

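Run:
```python
from h import *
d=dict(np.load('pics/t16.npz'));p=at(d,449.5,296.8,.024);print(p)
plan(p[0],p[1],.008,101.9)
```

```text
[ 0.3983 -0.401   0.024 ]
shift [0.1421 0.2923 0.0989] turn -0.139 dist 0.34 | jaw deg -86.0 j6 1.06 t 37.0
```

```bash
python3 -m pendant '[[0,0.06,0.02,0],[0,0.12,0.04,0],[0,0.17,0.058,-0.05],[0,0.23,0.078,-0.1],[0.01,0.275,0.094,-0.139],[0.05,0.2923,0.0989,-0.139],[0.05,0.2923,0.0989,-0.139],[0.05,0.2923,0.0989,-0.139]]'
python3 - <<'E'
from h import *
plan(.3983,-.401,.008,101.9)
E
```

```text
t: 38.0
tool_pos: [0.3958, -0.4003, 0.0996]
tcp_rot: [0.703, 0.073, -0.703, 0.073]
ft_force: [0.4, -0.4, -0.5]
finger_gap: 0.077
shift [ 0.0916  0.0012 -0.0023] turn -0.002 dist 0.092 | jaw deg -78.2 j6 0.38 t 38.0
```

```bash
python3 -m pendant '[[0.05,0.001,-0.002,0],[0.08,0.001,-0.002,0],[0.0916,0.001,-0.002,0],[0.0916,0.001,-0.002,0],[0.0916,0.001,-0.002,0]]'
python3 -m pendant '[[0,0,0,0],[0,0,0,0],[0,0,0,0],[0,0,0,0]]' 1 60
python3 - <<'E'
from h import *
s=state();print(s['tool_pos'],s['finger_gap'],s['ft_force'])
plan(.592,-.3395,.12,95)
E
```

```text
t: 38.62
tool_pos: [0.3991, -0.4011, 0.0092]
tcp_rot: [0.704, 0.072, -0.703, 0.074]
ft_force: [-0.3, -0.1, 0.2]
finger_gap: 0.077
t: 39.12
tool_pos: [0.3985, -0.4007, 0.0087]
tcp_rot: [0.704, 0.072, -0.703, 0.073]
ft_force: [-0.0, 1.0, 5.4]
finger_gap: 0.0348
[ 0.3985 -0.4007  0.0087] 0.034799055487457105 [-0.0058  0.9851  5.4208]
shift [-0.1112 -0.0202 -0.202 ] turn 0.119 dist 0.231 | jaw deg -78.2 j6 0.38 t 39.12
```

```bash
python3 -m pendant '[[-0.06,0,0,0],[-0.11,0,-0.01,0],[-0.111,-0.005,-0.06,0.03],[-0.111,-0.01,-0.11,0.06],[-0.111,-0.016,-0.16,0.09],[-0.111,-0.0202,-0.202,0.119],[-0.111,-0.0202,-0.202,0.119],[-0.111,-0.0202,-0.202,0.119]]'
python3 - <<'E'
from h import *
s=state();print(s['tool_pos'],s['finger_gap'],s['ft_force'])
plan(.592,-.3395,.025,95)
E
```

```text
t: 40.12
tool_pos: [0.5908, -0.3387, 0.1181]
tcp_rot: [-0.706, -0.032, 0.707, -0.031]
ft_force: [0.7, 1.6, -1.6]
finger_gap: 0.034
[ 0.5908 -0.3387  0.1181] 0.034001246775424376 [ 0.6913  1.5611 -1.5968]
shift [ 0.0931  0.001  -0.0013] turn 0.001 dist 0.093 | jaw deg -84.9 j6 0.8 t 40.12
```

```bash
python3 -m pendant '[[0.04,0.001,-0.001,0],[0.07,0.001,-0.001,0],[0.088,0.001,-0.001,0],[0.095,0.001,-0.001,0],[0.095,0.001,-0.001,0]]'
python3 - <<'E'
from h import *
d=save('scene','s17.png')
cv2.imwrite('pics/s17z.png',cv2.resize(d['img'][130:270,80:240,::-1],None,fx=4.2,fy=4.2,interpolation=2))
E
```

```text
t: 40.75
tool_pos: [0.5927, -0.3405, 0.0238]
tcp_rot: [0.706, 0.031, -0.706, 0.031]
ft_force: [-0.4, -0.1, 0.2]
finger_gap: 0.0343
```

View pics/s17z.png

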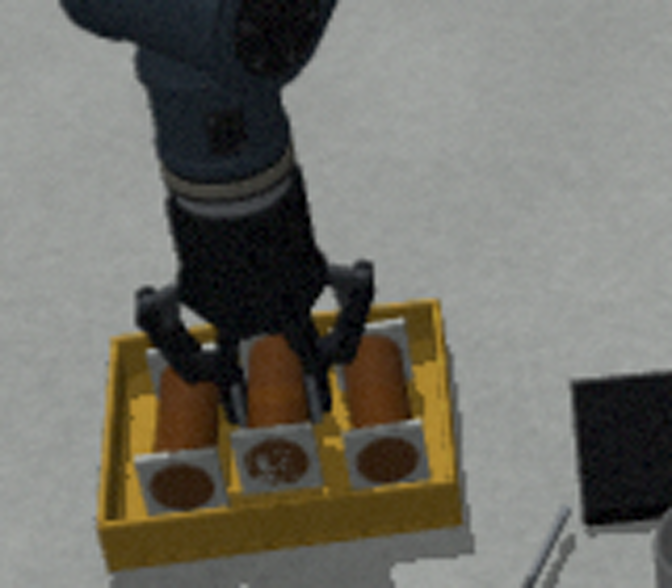

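Fits between the others. Release and lift, then retreat to inspect.

```bash
python3 -m pendant '[[0,0,0,0],[0,0,0,0],[-0.04,0,0,0],[-0.1,0,0,0],[-0.16,0,0,0],[-0.2,0,0.03,0],[-0.2,0.03,0.09,0],[-0.2,0.06,0.15,0],[-0.2,0.1,0.2,0],[-0.2,0.15,0.22,0]]' 0.5
python3 - <<'E'
from h import *
d=save('scene','s18.png');t=save('top','t18.png');print(state()['tool_pos'])
for n,x in(('s',d),('t',t)):
  for c in('red','green','yellow','amber','blue'): print(n,c,[(int(o[0]),o[1].round(1).tolist()) for o in blobs(x,c,40)][:5])
cv2.imwrite('pics/s18z.png',cv2.resize(d['img'][120:260,170:350,::-1],None,fx=4,fy=4,interpolation=2))
E
```

```text
t: 42.05
tool_pos: [0.385, -0.508, 0.2246]
tcp_rot: [-0.706, -0.031, 0.706, -0.031]
ft_force: [1.6, -0.7, 0.5]
finger_gap: 0.0426
[ 0.3841 -0.515   0.2248]
s red [(313, [193.2, 291.8]), (266, [320.8, 166.8]), (103, [256.9, 208.4])]
s green [(512, [282.2, 212.2])]
s yellow [(2238, [146.4, 237.5]), (75, [261.2, 230.3])]
s amber [(284, [124.0, 226.3]), (276, [168.9, 220.5]), (274, [145.9, 223.8]), (66, [172.3, 239.5]), (62, [474.2, 33.5])]
s blue [(3778, [418.1, 212.2]), (781, [503.5, 18.7]), (559, [526.6, 16.7]), (120, [482.7, 10.0])]
t red [(117, [308.5, 235.7]), (63, [373.9, 132.4])]
t green [(585, [286.6, 201.7])]
t yellow [(1787, [413.9, 222.7]), (246, [408.9, 215.0]), (182, [431.5, 215.1]), (156, [452.8, 213.7]), (78, [307.0, 207.1])]
t amber [(501, [442.8, 213.9]), (495, [421.1, 214.5]), (463, [398.3, 216.7])]
t blue [(3718, [141.9, 212.5])]
```

View pics/s18z.png

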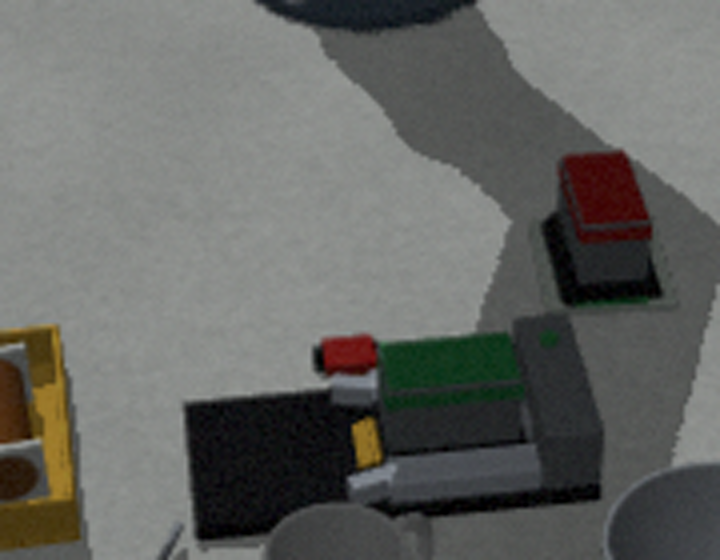

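View pics/t18.png

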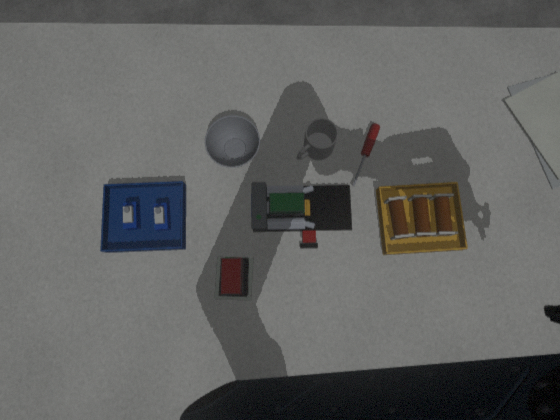

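View pics/s18.png

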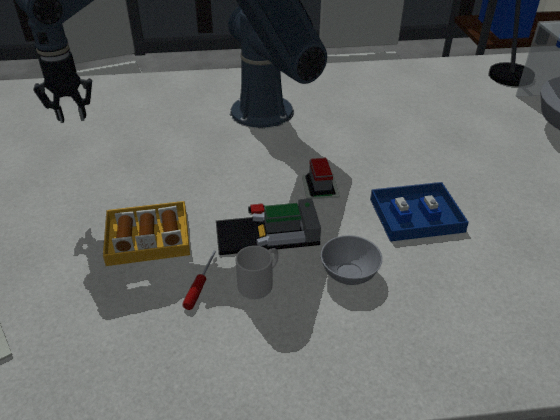

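Run:
```python
from h import *
f=lambda n:cv2.resize(dict(np.load(n))['img'][195:260,210:330,::-1],None,fx=4.5,fy=4.5,interpolation=2)
cv2.imwrite('pics/cmp.png',np.vstack([f('pics/scene0.npz'),f('pics/s18.npz')]))
f=lambda n:cv2.resize(dict(np.load(n))['img'][175:255,240:360,::-1],None,fx=3.6,fy=3.6,interpolation=2)
cv2.imwrite('pics/cmpt.png',np.vstack([f('pics/top0.npz'),f('pics/t18.npz')]))
```

```text
(no output)
```

View pics/cmp.png

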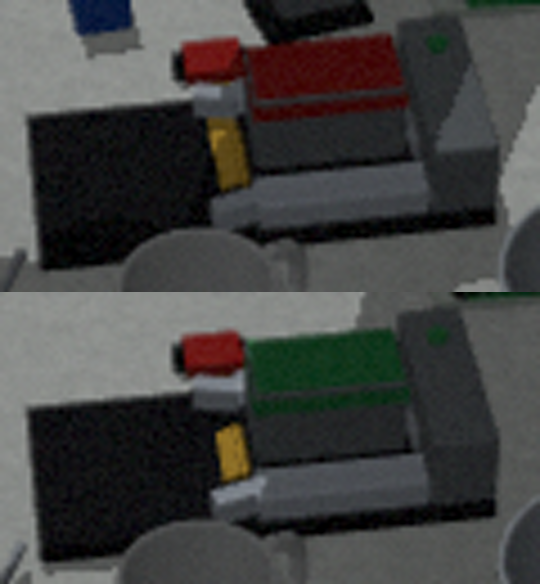

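View pics/cmpt.png

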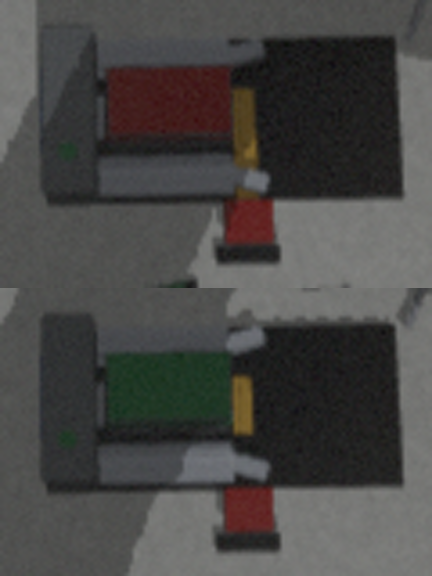

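Run:
```python
from h import *
r=lambda n:cv2.resize(dict(np.load(n))['img'][200:245,240:285,::-1],None,fx=8,fy=8,interpolation=0)
g=lambda im:np.clip(im.astype(float)*1.8,0,255).astype(np.uint8)
cv2.imwrite('pics/c3.png',g(np.hstack([np.vstack([r('pics/scene0.npz')[:290],r('pics/s8.npz')[:290]]),np.vstack([r('pics/s9.npz')[:290],r('pics/s18.npz')[:290]])])))
for n in('scene0','s6','s8','s9','s18'):
    I=dict(np.load(f'pics/{n}.npz'))['img'].astype(int)
    m=(I[:,:,0]>1.8*I[:,:,2])&(I[:,:,0]>1.8*I[:,:,1])&(I[:,:,0]>60); m[:, :245]=0;m[:,268:]=0;m[:200]=0;m[222:]=0
    v,u=np.nonzero(m); print(n,m.sum(),u.mean().round(2),v.mean().round(2),v.min(),v.max(), m.sum(1)[200:220])
```

```text
scene0 111 258.16 207.95 204 215 [ 0  0  0  0  8 12 16 14 15 14 15 11  2  2  1  1  0  0  0  0]
s6 97 256.78 207.64 204 213 [ 0  0  0  0  8 12 14 13 13 13 13 10  0  1  0  0  0  0  0  0]
s8 97 256.81 207.62 204 213 [ 0  0  0  0  9 12 13 13 13 13 13 10  0  1  0  0  0  0  0  0]
s9 97 257.0 207.91 204 212 [ 0  0  0  0  5 12 13 13 13 13 13 13  2  0  0  0  0  0  0  0]
s18 95 256.89 207.89 204 212 [ 0  0  0  0  5 12 12 13 13 13 13 12  2  0  0  0  0  0  0  0]
```

View pics/c3.png

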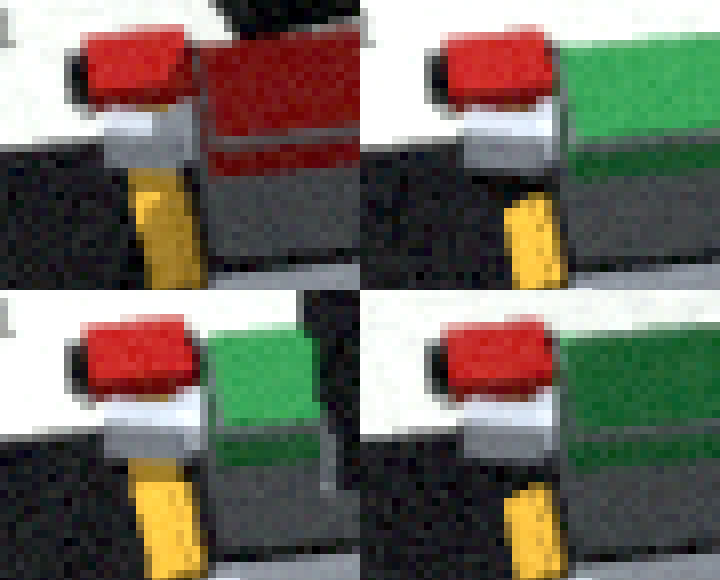

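Run:
```python
from h import *
def g(n):
    return cv2.cvtColor(dict(np.load(n))['img'],cv2.COLOR_RGB2HSV),dict(np.load(n))['img'].astype(np.float32)
for v,ref,ls,box in(('scene','s6',['s8','s9','s18'],(202,216,247,262)),):
    a=g(f'pics/{ref}.npz')[1]
    for l in ls:
        b=g(f'pics/{l}.npz')[1]; r0,r1,c0,c1=box
        A=a[r0-2:r1+2,c0-3:c1,0]-a[r0-2:r1+2,c0-3:c1,1]; B=b[r0-2:r1+2,c0-3:c1,0]-b[r0-2:r1+2,c0-3:c1,1]
        M=np.eye(2,3,dtype=np.float32)
        cc,M=cv2.findTransformECC(A,B,M,cv2.MOTION_TRANSLATION,(3,200,1e-6),None,1)
        print(l,cc,M[:,2])
d=dict(np.load('pics/s6.npz'));P=np.array([.5415,-.0615,.03])
for dz in(.001,.002,.006): print(dz,proj(d,P-[0,0,dz])-proj(d,P))
for n,c in(('top0',0),('t9',1),('t18',1)):
    I=dict(np.load(f'pics/{n}.npz'))['img'].astype(int); row=I[198:206,262:312].mean(0); print(n,(row[:,c]-row[:,1-c]).round(0).astype(int))
```

```text
s8 0.9966999669151883 [ 0.0294 -0.0025]
s9 0.9948068976340628 [0.0311 0.2506]
s18 0.9945939782378522 [0.0333 0.2619]
0.001 [0.0101 0.2971]
0.002 [0.0202 0.5939]
0.006 [0.0606 1.7785]
top0 [-2 -2 -2 -2 -1 -1 -1  4 26 35 36 36 37 36 35 37 36 36 37 37 38 39 37 40
 38 38 38 38 36 40 37 38 37 39 38 39 37 39 39 36 38 33 11 14 13 13 12 13
  8  2]
t9 [  4   3   4   4   3   2   3  11  40  50  51  51  51  51  52  52  52  52
  52  52  51  51  53  52  52  52  52  53  53  52  52  52  52  52  53  53
  53  53  54  53  51  43   1 -22 -22 -23 -22 -19  -6   2]
t18 [  3   2   2   1   2   2   2   6  18  23  24  24  24  25  24  24  24  24
  25  25  23  23  24  24  23  23  24  24  23  24  25  22  25  23  24  24
  22  24  23  24  23  17  -5 -19 -17 -19 -18 -16  -4  -1]
```

```bash
python3 -m pendant '[[0,0,0,0],[0,0,0,0],[0,0,0,0],[0,0,0,0]]'
python3 - <<'E'
from h import *
print(job_done())
E
```

```text
t: 42.65
tool_pos: [0.3879, -0.5072, 0.2237]
tcp_rot: [0.706, 0.032, -0.706, 0.032]
ft_force: [-0.2, -0.1, 0.1]
finger_gap: 0.0428
the job is handed in; nothing more can be done
None
```

I finished every step and handed the job in at about t = 42.7 s. No verdict is reported, so what follows is what the last pictures show.

- **Packs:** I pressed the catch and the flat pack popped out about 24 mm. I pulled it clear and stood it upright on the charging pad; I released it at about the pad's measured centre. The charged pack slid fully home. In the top view its edges match the flat pack's starting position to under half a pixel (about 1 mm).
- **Loose parts:** all five were present. The three tubes lie side by side in the yellow tray, and the two valve units are in the blue tray. One tube was knocked aside during the run, so I measured it again before picking it up.
- **Bystanders:** the bowl, mug and screwdriver look unmoved. I checked this by eye only.

One check was not clean. With the gripper still pushing the charged pack in, the catch was fully up. After release the red pad sits about 0.9 mm lower, and part of the yellow tooth is no longer visible. That reading did not change over the next 25 s and is under the 2 mm limit, so I left it alone.

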